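# Load the vial mixer, lock its notched stop up to the row, and start it

### The arm

A 6-joint arm with a two-finger parallel gripper is mounted at the origin on a cart in front of the work surface, level with it; the furniture and walls round the work are solid. World frame = base frame: x ahead of the robot, y to its left, z up, the work surface at z = 0. Lengths are in mm, angles in rad, forces in N, time in s.
With the tool pointing down it reaches from about 300 to 775 mm from the base axis. Payload 14.6 kg.
Tool frame: the origin (TCP) lies at the centre of the arm's flange, where the gripper is bolted on; the fingertips stand 199 mm ahead of it and the grasp point (between the pads) lies 180 mm ahead of it; z points along the fingers, y is the line along which they close (so a half turn about z gives the same grasp; the last joint's range is limited). The gripper opens to 94 mm and grips with 3 to 60 N. Pads are 16 mm wide; open, the fingers measure 119 mm over their backs; the gripper's body (75 mm by 177 mm) begins 78 mm behind the grasp point.
Start: joints at [-1.265, 0.3, 1.521, -0, 1.321, -0.067], TCP at [200.316, -512.215, 404.646] pointing down, gripper open.
Joint ranges: [-3.03, 3.03], [-0.79, 2.21], [0.23, 2.52], [-1.04, 4.18], [0, 3.07], [-2.55, 2.55]. Speed limits (rad/s): [2.22, 2.22, 2.57, 3.14, 3.14, 3.14].

### API

Orientations are given as [roll, pitch, yaw] about the fixed x, y, z axes, in that order (R = Rz(yaw) Ry(pitch) Rx(roll)).
In Python, from cell import manip, optics, workorder gives the robot as it stands.
- The arm moves only by the tool step_arm, never from a script. Its argument "increments" is a list that holds one entry, the list of rows, each a list of 7 numbers: the turn, a rotation vector about the tool's x, y, z as a fraction of full scale, then the shift along the tool's x, y, z as a fraction of full scale, then the closure, from -1 (fully open) to 1 (shut). In form: [[[wx, wy, wz, tx, ty, tz, fingers], ...]]. A call has 1 to 5 rows; each row shifts and turns the commanded pose from where the row before left it, along the tool's axes as they then stand; what a row does not reach is not made up. Full scale, the value 1, is 40 mm for a shift and 45 degrees for a turn. A row lasts 1/10 s, in which the tool goes at most 50 mm and 8.59 degrees, less where a joint would pass 70% of its speed; a pose out of reach is approached as far as the arm can. A call with a number of a shift or a turn outside -1 to 1 is refused whole. A call with a gripper value outside its range is refused whole. The fingers move at their own pace and stop on an object; "newtons" is the grip in N (left out, the last holds). Time passes only in rows, so rows that do not move let the fingers close. It gives the time, the measured TCP pose, the force, the opening and the grip force at its end, in the units of the state.
- manip.read_state(): the state, without advancing time (a new reading comes with each control period).
- optics.camera(name): name is "scene" or "top"; returns a dict with "frame" (420x560x3 uint8, red, green, blue), "range_z" (420x560 float32, mm along the optical axis (not along the pixel's ray), 0 where there is no reading), "mtx" (3x3 intrinsics, pixels), "cam_to_world" (4x4, takes a point from camera to world coordinates). Camera axes: x right, y down, z forward; pixel columns grow to the right and rows downward; lengths in mm; the calibration is good to about 2 mm. A picture is of the moment at which its call begins.
- workorder.sign_off(): hands the job in; it is judged then, once.
The state is a dict: "clock": time; "joints": joint angles; "qd": joint speeds; "effort": joint torques, N m; "eef_pos": TCP position; "eef_rot": TCP orientation; "wrist_force": force on the tool from outside, world axes, zero at the start; "moment": the same for the moment, N m; "finger_gap": finger opening in mm; "finger_force": force on a finger pad.
Only numpy, scipy, OpenCV 4.12 (cv2) and the standard library are available. Lean on these libraries where they do the work, as an engineer would, in place of code of your own. Each camera call takes 0.05 s, during which the arm holds its last target. There are 200 camera calls.

### The job

Get the vial mixer ready and start it: first lift the paste pot out of its trough and set it down on the worktop, then lift the red knob, slide the stop to the outermost notch and let it drop in. Move all the amber vials from the foam tray to the trough, upright, in a row against the end stop, lift the knob again and bring the stop up to the row, dropping its pin into the closest notch that the row allows, so that the vials have no room to wander. Only when the row is locked in, press the green start button fully down and let go; leave the tape, gauze and syringe where they lie.

Things in the scene. Friction and masses are not known exactly. Their poses are not given: they have to be found in the camera images.
- mixer: vial mixer: low white bench unit, fixed, its place and yaw vary; 170 mm deep (x -90 to 80), 310 mm long (y -155 to 155). Origin: centre of its underside on the worktop; x away from the robot, y along it to the left, z up. White front deck at z = 48 mm with start button and a silver dial (no use); toothed steel rail along x = -22 (tooth tops at z = 74); open trough behind it (see trough_end)
- trough_end (a point): end of the trough: centre of the black pad's face on the 46 mm high fixed end stop, at floor height; axes as the mixer's. The trough runs from here along -y for 265 mm to a low lip. Its centre line is at mixer x = 35, its floor at z = 60 mm; 60 mm wide between two lips 10 mm high, 3 mm thick. Vials stand in it in single file, touching, the first against this pad
- stop_slide (a joint): place of the sliding stop (m), growing away from the end stop (mixer -y). Carriage on the rail, with a pusher plate across the trough (54 mm wide, 20 mm thick, top at z = 106 mm). Free trough length from pad to pusher face = 51 mm + joint. Nine notches at 0, 0.023, 0.046 ... 0.184 (outermost), about 1.7 mm play each way. Slides with 1.5 N. Starts in the notch at 0.023
- stop_pin (a joint): lift of the red knob and the pin under it (m): 0 = pin fully down in a notch, about 0.011 = pin resting on a tooth, 0.024 = highest. A weak spring (2 to 3 N) pulls it down. Lifted 13 mm or more, the pin is clear of the teeth and the stop can be slid along the rail by the same knob; lower, it is locked
- stop_face (a point): centre of the pusher's black face towards the end stop, at trough floor height. Axes as the mixer's
- knob_center (a point): centre of the ribbed red knob on the carriage: upright cylinder 26 mm in diameter, 26 mm high (13 mm above and below this point), over the rail at mixer x = -22 mm, 106 mm above the worktop when the pin is down. Along the rail both its sides are free (the carriage under it is only 20 mm long that way)
- start (a joint): travel of the green start button (m): 0 = out, 0.005 = fully pressed, which takes 5 N; it springs back
- start_top (a point): centre of the top of the green start button (26 mm across, in a black collar 42 mm across) on the front deck at mixer x = -62, y = -112 mm, about 70 mm above the worktop; pressed straight down
- paste_pot: round pot of polishing paste, white body (48 mm across) under a teal lid (54 mm across, the upper 10 mm of its 28 mm height), about 60 g; at the start it stands in the trough on the outer side of the stop, in its way (its lid stands clear above the lips of the trough). Origin: centre of its underside; z up
- tray: white foam tray that holds the vials at the start, to the right of the mixer, loose: 142 (x) x 124 (y) x 34 mm, four round wells 50 mm across and 26 mm deep at x = +-40, y = +-31 mm (well floor 8 mm above its underside). Origin: centre of its underside; the vials are best gripped along its x, where they stand 34 mm apart
- tape_roll: roll of white tape lying on the worktop, 62 mm across, 13 mm high; not part of the job. Origin: centre of its underside
- gauze_stack: stack of white gauze, 78 x 78 x 30 mm, behind the mixer; not part of the job. Origin: centre of its underside
- syringe_20: large clear syringe lying left of the mixer, 123 x 29 x 41 mm; not part of the job. Origin: centre of its underside
- place_1 (a point): first place of a closed row: point on the trough floor, 25 mm from the face of the end pad (vials touching or nearly so). Axes as the mixer's
- place_2 (a point): second place of a closed row: point on the trough floor, 71 mm from the face of the end pad (vials touching or nearly so). Axes as the mixer's
- place_3 (a point): third place of a closed row: point on the trough floor, 117 mm from the face of the end pad (vials touching or nearly so). Axes as the mixer's
- place_4 (a point): fourth place of a closed row: point on the trough floor, 163 mm from the face of the end pad (vials touching or nearly so). Axes as the mixer's
- vial_1: amber glass injection vial with a green cap, 46 mm in diameter and 85 mm high (straight body up to 55 mm, then shoulder and neck), about 160 g, standing in a well of the foam tray at the start (its lowest 26 mm sunk in). Origin: centre of its underside; z up along it. Take it by the straight body. May be absent: two to four vials are there
- vial_2: amber glass injection vial with a green cap, 46 mm in diameter and 85 mm high (straight body up to 55 mm, then shoulder and neck), about 160 g, standing in a well of the foam tray at the start (its lowest 26 mm sunk in). Origin: centre of its underside; z up along it. Take it by the straight body. May be absent: two to four vials are there
- vial_3: amber glass injection vial with a green cap, 46 mm in diameter and 85 mm high (straight body up to 55 mm, then shoulder and neck), about 160 g, standing in a well of the foam tray at the start (its lowest 26 mm sunk in). Origin: centre of its underside; z up along it. Take it by the straight body. May be absent: two to four vials are there
- vial_4: amber glass injection vial with a green cap, 46 mm in diameter and 85 mm high (straight body up to 55 mm, then shoulder and neck), about 160 g, standing in a well of the foam tray at the start (its lowest 26 mm sunk in). Origin: centre of its underside; z up along it. Take it by the straight body. May be absent: two to four vials are there

How it is judged (in metres and radians):
On the way, in this order (a step that is already met when the one before it is completed fails the run):
1. the paste pot is out of the trough and stands upright on the worktop, released (height (world z) of paste_pot between -0.01 and 0.012 m and angle between paste_pot's own z axis and vertical below 0.12 rad and contact force between the fingers and paste_pot below 0.1 N), for 0.3 s.
2. the stop is in the outermost notch, its pin fully down (value of joint stop_pin below 0.002 m and value of joint stop_slide above 0.18 m), for 0.2 s.
3. all the vials stand upright in the trough between the end stop and the stop (x of vial_1 in the frame of mixer between 0.024 and 0.046 m and y of each of vial_1, vial_2, vial_3, vial_4 in the frame of trough_end below -0.018 m and y of each of vial_1, vial_2, vial_3, vial_4 in the frame of stop_face above 0.018 m and z of vial_1 in the frame of mixer between 0.055 and 0.066 m and angle between each of vial_1, vial_2, vial_3, vial_4's own z axis and vertical below 0.12 rad and x of vial_2 in the frame of mixer between 0.024 and 0.046 m and z of vial_2 in the frame of mixer between 0.055 and 0.066 m and x of vial_3 in the frame of mixer between 0.024 and 0.046 m and z of vial_3 in the frame of mixer between 0.055 and 0.066 m and x of vial_4 in the frame of mixer between 0.024 and 0.046 m and z of vial_4 in the frame of mixer between 0.055 and 0.066 m), for 0.3 s.
4. the stop is locked at the notch closest to the row, its pin fully down (all of step 3 and value of joint stop_pin below 0.002 m and value of joint stop_slide below 0.143 m and (value of joint stop_slide below 0.051 m or horizontal distance between any of vial_1, vial_2, vial_3, vial_4 and place_1 below 0.012 m) and (value of joint stop_slide below 0.051 m or horizontal distance between any of vial_1, vial_2, vial_3, vial_4 and place_2 below 0.012 m) and (value of joint stop_slide below 0.051 m or horizontal distance between any of vial_1, vial_2, vial_3, vial_4 and place_3 below 0.012 m) and (value of joint stop_slide below 0.097 m or horizontal distance between any of vial_1, vial_2, vial_3, vial_4 and place_4 below 0.012 m)), for 0.3 s.
5. with the row locked in, the start button is pressed fully down (all of step 4 and value of joint start above 0.004 m), for 0.05 s.
At the end, for the whole second after the job is handed in: Pot upright on the worktop. Every vial present upright (0.12 rad) on the trough floor between end stop and sliding stop; pin down (under 2 mm) in the closest notch: 0.046 for two vials, 0.092 for three, 0.138 for four. Start button then pressed (over 4 mm) and let go; all at rest (all of step 4 and height (world z) of paste_pot between -0.01 and 0.012 m and angle between paste_pot's own z axis and vertical below 0.12 rad and value of joint start below 0.001 m and linear speed of each of vial_1, vial_2, vial_3, vial_4, paste_pot below 0.02 m/s); the robot touches nothing.
It fails at once if the start button is pressed while the row of vials is not locked in (value of joint start above 0.003 m and not ((x of vial_1 in the frame of mixer between 0.024 and 0.046 m and y of vial_1 in the frame of trough_end below -0.018 m and y of vial_1 in the frame of stop_face above 0.018 m and z of vial_1 in the frame of mixer between 0.055 and 0.066 m and angle between vial_1's own z axis and vertical below 0.12 rad) and (x of vial_2 in the frame of mixer between 0.024 and 0.046 m and y of vial_2 in the frame of trough_end below -0.018 m and y of vial_2 in the frame of stop_face above 0.018 m and z of vial_2 in the frame of mixer between 0.055 and 0.066 m and angle between vial_2's own z axis and vertical below 0.12 rad) and (x of vial_3 in the frame of mixer between 0.024 and 0.046 m and y of vial_3 in the frame of trough_end below -0.018 m and y of vial_3 in the frame of stop_face above 0.018 m and z of vial_3 in the frame of mixer between 0.055 and 0.066 m and angle between vial_3's own z axis and vertical below 0.12 rad) and (x of vial_4 in the frame of mixer between 0.024 and 0.046 m and y of vial_4 in the frame of trough_end below -0.018 m and y of vial_4 in the frame of stop_face above 0.018 m and z of vial_4 in the frame of mixer between 0.055 and 0.066 m and angle between vial_4's own z axis and vertical below 0.12 rad) and value of joint stop_pin below 0.002 m and value of joint stop_slide below 0.143 m and (value of joint stop_slide below 0.051 m or horizontal distance between any of vial_1, vial_2, vial_3, vial_4 and place_1 below 0.012 m) and (value of joint stop_slide below 0.051 m or horizontal distance between any of vial_1, vial_2, vial_3, vial_4 and place_2 below 0.012 m) and (value of joint stop_slide below 0.051 m or horizontal distance between any of vial_1, vial_2, vial_3, vial_4 and place_3 below 0.012 m) and (value of joint stop_slide below 0.097 m or horizontal distance between any of vial_1, vial_2, vial_3, vial_4 and place_4 below 0.012 m))).
It fails at once if the roll of tape is moved by more than 40 mm (distance of tape_roll from where it was at the start of the episode above 0.04 m).
It fails at once if the stack of gauze is moved by more than 40 mm (distance of gauze_stack from where it was at the start of the episode above 0.04 m).
It fails at once if the large syringe is moved by more than 40 mm (distance of syringe_20 from where it was at the start of the episode above 0.04 m).
Of vial_1, vial_2, vial_3, vial_4 only 2 to 4 are there at a start; the rules pass over those that are not, and their reading is None.
At some moment in a run one of tray, paste_pot may be knocked a few centimetres aside while the robot is not near it.
It also fails if it takes over 210 s, if anything falls off the work surface, if the arm or the gripper's body presses on something with over 40 N, if the wrist force passes 120 N, or if a joint passes its speed limit or range.

## Working session

There is one attempt and no reset: what is moved stays moved. The work goes in short steps, Python scripts to look and compute and a tool call to move; the robot and the scene stay as the last step left them, time stands still between calls to the robot, and variables do not carry over. Pictures are saved under pics/ and viewed, at most 14 in all, crops included, and the job is handed in when it is done.

Besides the shell and the picture viewer there is one more tool, called after "Emit:" as name(argument=value, ...), one argument or row to a line, values as JSON. step_arm: Moves the arm, as the interface text tells. Its arguments: {"type":"object","properties":{"increments":{"type":"array","items":{"type":"array","items":{"type":"array","items":{"type":"number"}}}},"newtons":{"type":"number"}},"required":["increments"]}

```bash
mkdir -p pics; ls; python3 - <<'E'
from cell import manip, optics
import cv2, numpy as np
s=manip.read_state(); print(s)
for n in("scene","top"):
    c=optics.camera(n); cv2.imwrite(f"pics/{n}0.png",c["frame"][:,:,::-1]); np.savez(f"{n}0.npz",**c); print(c["mtx"],c["cam_to_world"])
E
```

```text
pics
{'clock': 0.0, 'joints': array([-1.26461971e+00,  3.00450421e-01,  1.52157812e+00,  1.99026723e-05,
        1.32067653e+00, -6.66179649e-02]), 'qd': array([-0.00035532,  0.00020736,  0.00013838, -0.00157639, -0.00035322,
       -0.00104064]), 'effort': array([ 1.29954356e-04, -5.31808734e+01, -3.52736843e+01,  7.08307000e-02,
        2.43933045e-02, -8.85335999e-05]), 'eef_pos': array([ 200.29977596, -512.19384703,  404.09879844]), 'eef_rot': array([-3.14048399e+00, -9.32869212e-05,  3.72789589e-01]), 'wrist_force': array([0.11828946, 1.1780294 , 0.57011974]), 'moment': array([ 0.01201197,  0.02564723, -0.04620011]), 'finger_force': 0.0, 'finger_gap': 94.14630216009846}
[[541.78323589   0.         277.27630642]
 [  0.         541.78323589 205.87190075]
 [  0.           0.           1.        ]] [[-6.94910200e-01 -4.64210051e-01  5.49189259e-01 -1.50270608e+02]
 [-7.19096282e-01  4.47966802e-01 -5.31249735e-01  9.42178700e+02]
 [ 5.92910467e-04 -7.64090814e-01 -6.45108422e-01  9.13552969e+02]
 [ 0.00000000e+00  0.00000000e+00  0.00000000e+00  1.00000000e+00]]
[[539.87476041   0.         273.55626168]
 [  0.         539.87476041 211.64221906]
 [  0.           0.           1.        ]] [[-7.03619888e-03 -9.92726016e-01  1.20189637e-01  3.88313733e+02]
 [-9.99855236e-01  5.12229620e-03 -1.62255552e-02  2.57307676e+02]
 [ 1.54918839e-02 -1.20286404e-01 -9.92618347e-01  1.37095094e+03]
 [ 0.00000000e+00  0.00000000e+00  0.00000000e+00  1.00000000e+00]]
```

View pics/top0.png

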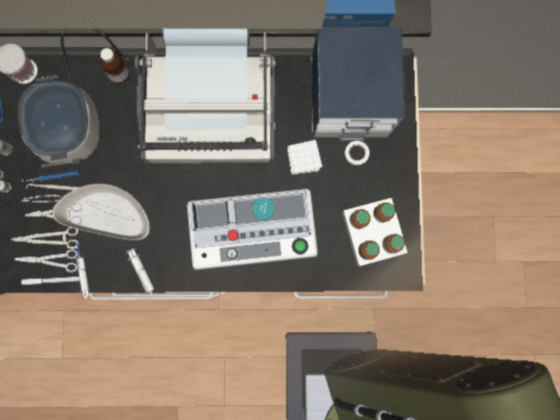

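View pics/scene0.png

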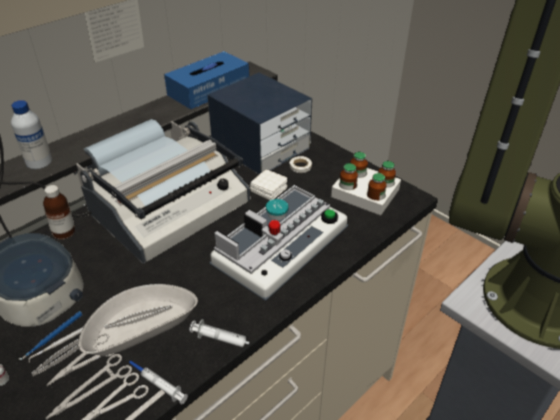

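Top view: the mixer is centred around (252,228), with the knob at (232,235), the green button at (300,246) and the pot at (263,208). Four vials stand in the tray, caps at (363,217), (386,211), (370,250) and (394,242). The tape is at (357,152), the gauze at (305,157) and the syringe at (140,270). The scene view agrees, and all four vials are present.

```bash
cat > h.py <<'E'
import cv2, numpy as np
def ray(c,uv,z):
    d=c["cam_to_world"][:3,:3]@np.linalg.inv(c["mtx"])@np.array([uv[0],uv[1],1.]); o=c["cam_to_world"][:3,3]
    return (o+d*(z-o[2])/d[2])
def blobs(c,lo,hi,amin=20,roi=None):
    m=cv2.inRange(cv2.cvtColor(c["frame"],cv2.COLOR_RGB2HSV),np.array(lo),np.array(hi))
    if roi: k=np.zeros_like(m); k[roi[1]:roi[3],roi[0]:roi[2]]=255; m&=k
    n,l,s,ct=cv2.connectedComponentsWithStats(m)
    return [(ct[i],s[i]) for i in range(1,n) if s[i,4]>=amin], m
def shot(n,name=None,roi=None,k=1):
    from cell import optics
    c=optics.camera(n)
    if name:
        f=c["frame"][:,:,::-1]
        if roi: f=f[roi[1]:roi[3],roi[0]:roi[2]]
        cv2.imwrite("pics/"+name,cv2.resize(f,None,fx=k,fy=k,interpolation=2))
    return c
E
python3 - <<'E'
from h import *
c=np.load("top0.npz"); s=np.load("scene0.npz")
for nm,lo,hi,z in (("knob",(0,120,90),(8,255,255),119),("green",(50,90,50),(75,255,255),70),("caps",(50,60,30),(85,255,255),93),("pot",(80,100,50),(95,255,255),88)):
    for cn,cam,roi in(("top",c,(185,185,420,275)),("scene",s,(210,140,410,290))):
        for b,st in blobs(cam,lo,hi,25,roi)[0]: print(nm,cn,b.round(1),st[2:],ray(cam,b,z).round(1))
# white regions: mixer & tray
bl,m=blobs(c,(0,0,150),(179,60,255),300,(185,180,425,275))
for b,st in bl: print("white",b.round(),st)
f=c["frame"][:,:,::-1][180:275,180:425]
cv2.imwrite("pics/crop0.png",cv2.resize(f,None,fx=3.2,fy=3.2,interpolation=2))
E
```

```text
knob top [232.5 234.8] [10 10 76] [486.3 332.5 119. ]
knob scene [274.4 225.5] [ 11  15 110] [482.8 338.3 119. ]
green top [387.6 209.6] [11 10 83] [549.5 -41.9  70. ]
green top [362.6 216.8] [10 10 82] [532.1  19.7  70. ]
green top [299.8 245.5] [11 11 91] [463.3 173.3  70. ]
green top [371.8 248.4] [10 10 79] [455.2  -0.5  70. ]
green scene [359.4 155.1] [11  7 56] [566.7 -61.7  70. ]
green scene [387.9 164.3] [11  7 58] [486.8 -82.8  70. ]
green scene [349.4 166.7] [12  8 71] [550.9  -0.7  70. ]
green scene [378.7 176.9] [11  8 62] [469.6 -21.2  70. ]
green scene [329.4 213.6] [12 10 82] [461.4 178.3  70. ]
caps top [387.6 209.4] [ 13  12 119] [547.  -36.6  93. ]
caps top [362.6 216.7] [ 12  12 116] [529.8  23.7  93. ]
caps top [397.3 241.8] [ 12  12 114] [469.3 -57.2  93. ]
caps top [300.  245.4] [ 11  12 105] [462.1 174.4  93. ]
caps top [371.9 248.4] [ 13  12 120] [454.    3.7  93. ]
caps scene [359.3 155. ] [12  7 67] [547.6 -34.1  93. ]
caps scene [388.1 164.3] [12  8 72] [469.2 -55.4  93. ]
caps scene [349.  166.8] [13  8 81] [532.3  25.8  93. ]
caps scene [378.5 177. ] [12  8 75] [452.8   5.8  93. ]
caps scene [329.2 214. ] [ 13  11 105] [444.1 200.3  93. ]
pot top [262.7 208.4] [ 21  22 309] [551.6 262.2  88. ]
pot scene [276.6 206.8] [ 24  17 298] [551.  265.8  88. ]
white [251. 233.] [ 187  189  130   80 4901]
white [374. 232.] [ 344  198   64   68 1681]
```

View pics/crop0.png

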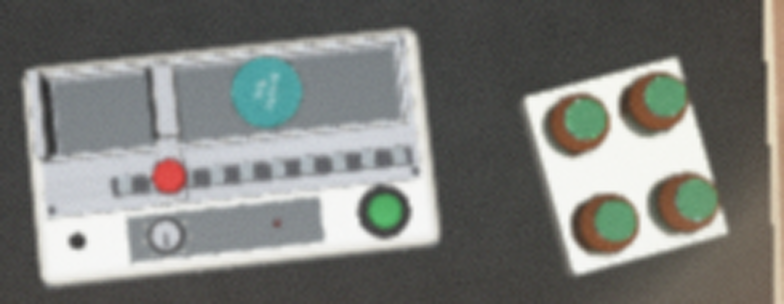

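Emit:
step_arm(
  increments=[
    [[0, 0, -0.185, 0, 0, 0, -0.45], [0, 0, -0.185, 0, 0, 0, -0.45], [0, 0, -0.185, 0, 0, 0, -0.45], [0, 0, -0.185, 0, 0, 0, -0.45], [0, 0, -0.185, 0, 0, 0, -0.45]],
  ],
  newtons=20,
)

```text
clock: 0.6
eef_pos: [200.3, -512.2, 404.3]
eef_rot: [-3.141, -0.001, 1.105]
wrist_force: [0.2, 0.1, 0.1]
finger_gap: 68.3
finger_force: 0.0
```

Emit:
step_arm(
  increments=[
    [[0, 0, -0.185, 0, 0, 0, -0.45], [0, 0, -0.185, 0, 0, 0, -0.45], [0, 0, -0.185, 0, 0, 0, -0.45], [0, 0, -0.183, 0, 0, 0, -0.45], [0, 0, 0, 0.4, 0.25, 0, -0.45]],
  ],
)

```text
clock: 1.1
eef_pos: [208.0, -495.9, 404.0]
eef_rot: [-3.141, -0.001, 1.683]
wrist_force: [1.1, 0.1, -0.4]
finger_gap: 68.5
finger_force: 0.0
```

Emit:
step_arm(
  increments=[
    [[0, 0, 0, 0.83, 0.49, 0, -0.45], [0, 0, 0, 0.83, 0.49, 0, -0.45], [0, 0, 0, 0.83, 0.49, 0, -0.45], [0, 0, 0, 0.83, 0.49, 0, -0.45], [0, 0, 0, 0.83, 0.49, 0, -0.45]],
  ],
)

```text
clock: 1.6
eef_pos: [288.3, -318.1, 404.5]
eef_rot: [-3.141, -0.0, 1.679]
wrist_force: [0.2, -0.5, 0.7]
finger_gap: 68.3
finger_force: 0.0
```

Emit:
step_arm(
  increments=[
    [[0, 0, 0, 0.83, 0.49, 0, -0.45], [0, 0, 0, 0.83, 0.49, 0, -0.45], [0, 0, 0, 0.83, 0.49, 0, -0.45], [0, 0, 0, 0.83, 0.49, 0, -0.45], [0, 0, 0, 0.83, 0.49, 0, -0.45]],
  ],
)

```text
clock: 2.1
eef_pos: [367.8, -142.5, 404.6]
eef_rot: [-3.142, -0.0, 1.679]
wrist_force: [0.1, -0.2, 0.6]
finger_gap: 67.9
finger_force: 0.0
```

Emit:
step_arm(
  increments=[
    [[0, 0, 0, 0.83, 0.49, 0, -0.45], [0, 0, 0, 0.83, 0.49, 0, -0.45], [0, 0, 0, 0.83, 0.49, 0, -0.45], [0, 0, 0, 0.83, 0.49, 0, -0.45], [0, 0, 0, 0.83, 0.49, 0, -0.45]],
  ],
)

```text
clock: 2.6
eef_pos: [447.4, 33.3, 404.5]
eef_rot: [-3.141, 0.0, 1.679]
wrist_force: [0.8, -1.3, 0.4]
finger_gap: 68.2
finger_force: 0.0
```

```bash
cat >> h.py <<'E'
def go(x,y,z,yaw):
    from cell import manip
    s=manip.read_state(); p=s["eef_pos"]; a=s["eef_rot"][2]; d=np.array([x,y,z])-p
    tx=np.cos(yaw)*d[0]+np.sin(yaw)*d[1]; ty=np.sin(yaw)*d[0]-np.cos(yaw)*d[1]; dy=(yaw-a+np.pi)%(2*np.pi)-np.pi
    print("shift units (tool at yaw)",np.round(np.array([tx,ty,-d[2]])/40,3)," wz units",round(-np.degrees(dy)/45,3), "pos",p.round(1), "clock",s["clock"])
def caps(c):
    out=[]
    for b,st in blobs(c,(50,60,30),(85,255,255),40,(185,185,425,275))[0]: out.append((b.round(1),st[2:],ray(c,b,93).round(1)))
    return out
E
python3 - <<'E'
from h import *
for n in("top","scene"):
    c=shot(n)
    for b,st in blobs(c,(80,100,50),(95,255,255),50,(185,140,420,290))[0]: print(n,b.round(1),st[2:],ray(c,b,88).round(1))
go(551.5,263,340,1.679)
E
```

```text
top [262.7 208.4] [ 21  21 306] [551.6 262.2  88. ]
scene [276.6 206.8] [ 24  17 298] [551.  265.8  88. ]
shift units (tool at yaw) [5.399 3.191 1.606]  wz units 0.004 pos [447.9  34.5 404.2] clock 2.7
```

Emit:
step_arm(
  increments=[
    [[0, 0, 0, 0.77, 0.456, 0.1, -0.45], [0, 0, 0, 0.77, 0.456, 0.1, -0.45], [0, 0, 0, 0.77, 0.456, 0.2, -0.45], [0, 0, 0, 0.77, 0.456, 0.2, -0.45], [0, 0, 0, 0.77, 0.456, 0.3, -0.45]],
  ],
)

```text
clock: 3.2
eef_pos: [521.6, 195.3, 368.5]
eef_rot: [3.141, 0.0, 1.679]
wrist_force: [-0.6, -0.8, 0.6]
finger_gap: 68.2
finger_force: 0.0
```

Emit:
step_arm(
  increments=[
    [[0, 0, 0, 0.77, 0.456, 0.3, -0.45], [0, 0, 0, 0.78, 0.456, 0.4, -0.45], [0, 0, 0, 0, 0, 0.5, -0.45], [0, 0, 0, 0, 0, 0.5, -0.45], [0, 0, 0, 0, 0, 0.4, -0.45]],
  ],
)

```text
clock: 3.7
eef_pos: [550.6, 259.6, 282.9]
eef_rot: [-3.14, 0.001, 1.679]
wrist_force: [0.6, 0.7, -0.6]
finger_gap: 67.8
finger_force: 0.0
```

```bash
python3 -c "
from h import *
go(551.5,263,275,1.679)"
```

```text
shift units (tool at yaw) [0.083 0.031 0.199]  wz units -0.0 pos [550.6 259.6 282.9] clock 3.7
```

Emit:
step_arm(
  increments=[
    [[0, 0, 0, 0.05, 0.02, 0.15, -0.45], [0, 0, 0, 0, 0, 0, 0.4], [0, 0, 0, 0, 0, 0, 0.4], [0, 0, 0, 0, 0, 0, 0.4], [0, 0, 0, 0, 0, 0, 0.4]],
  ],
  newtons=20,
)

```text
clock: 4.2
eef_pos: [551.4, 262.1, 279.5]
eef_rot: [3.14, -0.0, 1.679]
wrist_force: [0.5, 0.1, 2.5]
finger_gap: 53.3
finger_force: 20.0
```

Emit:
step_arm(
  increments=[
    [[0, 0, 0, 0, 0, 0, 0.4], [0, 0, 0, 0, 0, -0.3, 0.4], [0, 0, 0, 0, 0, -0.6, 0.4], [0, 0, 0, 0, 0, -0.6, 0.4], [0, 0, 0, 0, 0, -0.5, 0.4]],
  ],
)

```text
clock: 4.7
eef_pos: [551.2, 262.2, 360.8]
eef_rot: [3.141, -0.0, 1.679]
wrist_force: [-0.0, -0.5, -0.4]
finger_gap: 53.6
finger_force: 20.0
```

```bash
python3 -c "
from h import *
go(456,498,330,1.679)"
```

```text
shift units (tool at yaw) [ 6.118 -1.729  0.771]  wz units -0.0 pos [551.2 262.2 360.8] clock 4.7
```

Emit:
step_arm(
  increments=[
    [[0, 0, 0, 0.874, -0.247, 0, 0.4], [0, 0, 0, 0.874, -0.247, 0, 0.4], [0, 0, 0, 0.874, -0.247, 0, 0.4], [0, 0, 0, 0.874, -0.247, 0, 0.4], [0, 0, 0, 0.874, -0.247, 0, 0.4]],
  ],
)

```text
clock: 5.2
eef_pos: [482.5, 431.9, 359.6]
eef_rot: [3.141, -0.0, 1.679]
wrist_force: [0.5, -0.1, -0.5]
finger_gap: 53.5
finger_force: 20.0
```

Emit:
step_arm(
  increments=[
    [[0, 0, 0, 0.874, -0.247, 0, 0.4], [0, 0, 0, 0.874, -0.247, 0, 0.4], [0, 0, 0, 0, 0, 0.7, 0.4], [0, 0, 0, 0, 0, 0.7, 0.4], [0, 0, 0, 0, 0, 0.7, 0.4]],
  ],
)

```text
clock: 5.7
eef_pos: [455.8, 498.3, 274.4]
eef_rot: [3.141, -0.0, 1.68]
wrist_force: [0.1, 0.3, -0.1]
finger_gap: 53.2
finger_force: 20.0
```

Emit:
step_arm(
  increments=[
    [[0, 0, 0, 0, 0, 0.7, 0.4], [0, 0, 0, 0, 0, 0.4, 0.4], [0, 0, 0, 0, 0, 0.1, 0.4], [0, 0, 0, 0, 0, 0, 0.4], [0, 0, 0, 0, 0, 0, 0.4]],
  ],
)

```text
clock: 6.2
eef_pos: [456.4, 498.2, 228.3]
eef_rot: [3.14, -0.001, 1.679]
wrist_force: [-1.1, -0.3, -0.8]
finger_gap: 53.4
finger_force: 20.0
```

```bash
python3 -c "
from h import *
c=shot('scene','put.png',(120,170,320,400),2.5)
go(456,498,220,1.679)"
```

```text
shift units (tool at yaw) [-0.005 -0.01   0.209]  wz units -0.0 pos [456.4 498.2 228.4] clock 6.25
```

View pics/put.png

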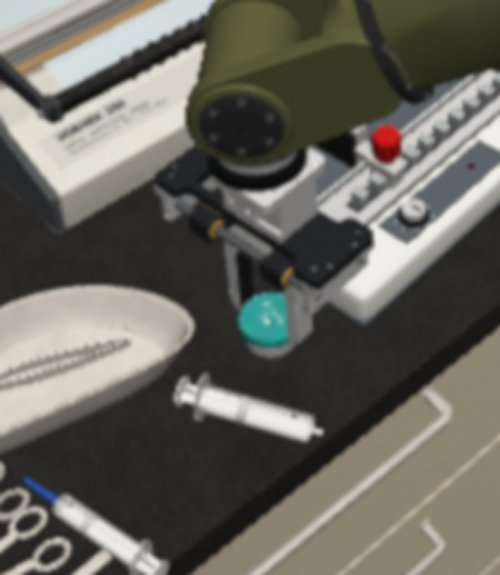

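The pot is held upright just above the worktop at about (268,325) in the crop. It is clear of the syringe and the mixer.

Emit:
step_arm(
  increments=[
    [[0, 0, 0, 0, 0, 0.12, 0.4], [0, 0, 0, 0, 0, 0.06, 0.4], [0, 0, 0, 0, 0, 0.03, 0.4], [0, 0, 0, 0, 0, 0.02, 0.4], [0, 0, 0, 0, 0, 0, 0.4]],
  ],
)

```text
clock: 6.75
eef_pos: [456.2, 498.1, 219.2]
eef_rot: [3.141, -0.0, 1.679]
wrist_force: [-4.5, -5.9, 14.6]
finger_gap: 53.2
finger_force: 20.0
```

Emit:
step_arm(
  increments=[
    [[0, 0, 0, 0, 0, 0, -0.3], [0, 0, 0, 0, 0, 0, -0.45], [0, 0, 0, 0, 0, 0, -0.45], [0, 0, 0, 0, 0, -0.2, -0.45], [0, 0, 0, 0, 0, -0.6, -0.45]],
  ],
)

```text
clock: 7.25
eef_pos: [455.9, 497.7, 247.8]
eef_rot: [-3.138, 0.003, 1.679]
wrist_force: [0.7, 0.0, 0.2]
finger_gap: 68.2
finger_force: 0.0
```

Emit:
step_arm(
  increments=[
    [[0, 0, 0, 0, 0, -0.9, -0.45], [0, 0, 0, 0, 0, -0.9, -0.45], [0, 0, 0, 0, 0, -0.9, -0.45], [0, 0, -0.18, 0, 0, -0.5, -0.45], [0, 0, -0.18, 0, 0, 0, -0.45]],
  ],
)

```text
clock: 7.75
eef_pos: [456.0, 498.0, 382.0]
eef_rot: [3.136, -0.002, 1.967]
wrist_force: [-0.4, 0.5, 0.1]
finger_gap: 68.2
finger_force: 0.0
```

Emit:
step_arm(
  increments=[
    [[0, 0, -0.18, 0, 0, 0, -0.45], [0, 0, -0.18, 0, 0, 0, -0.45], [0, 0, -0.18, 0, 0, 0, -0.45], [0, 0, -0.18, 0, 0, 0, -0.45], [0, 0, -0.18, 0, 0, 0, -0.45]],
  ],
)

```text
clock: 8.25
eef_pos: [456.1, 497.9, 378.0]
eef_rot: [3.141, 0.0, 2.674]
wrist_force: [0.5, -0.1, 1.2]
finger_gap: 68.2
finger_force: 0.0
```

Emit:
step_arm(
  increments=[
    [[0, 0, -0.18, 0, 0, 0, -0.45], [0, 0, -0.18, 0, 0, 0, -0.45], [0, 0, -0.18, 0, 0, 0, -0.45], [0, 0, -0.18, 0, 0, 0, -0.45], [0, 0, -0.02, 0, 0, 0, -0.45]],
  ],
)

```text
clock: 8.75
eef_pos: [456.1, 498.0, 377.9]
eef_rot: [3.141, 0.0, -3.031]
wrist_force: [-0.2, 0.4, 0.0]
finger_gap: 68.2
finger_force: 0.0
```

```bash
python3 - <<'E'
from h import *
t=shot('top');
for b,st in blobs(t,(80,100,50),(95,255,255),50,(120,140,420,330))[0]: print(b.round(1),st[2:],ray(t,b,28).round(1))
for b,st in blobs(t,(0,120,90),(8,255,255),20,(185,185,330,275))[0]: print("knob",b.round(1),st[2:],ray(t,b,119).round(1))
print(caps(t))
go(486,333,350,3.25)
E
```

```text
knob [232.5 234.8] [10 10 76] [486.3 332.5 119. ]
[(array([387.7, 209.5]), array([ 13,  12, 118], dtype=int32), array([546.9, -36.8,  93. ])), (array([362.6, 216.6]), array([ 12,  12, 116], dtype=int32), array([530.1,  23.9,  93. ])), (array([397.2, 241.9]), array([ 12,  12, 114], dtype=int32), array([469., -57.,  93.])), (array([300. , 245.5]), array([ 11,  12, 104], dtype=int32), array([462. , 174.3,  93. ])), (array([371.8, 248.4]), array([ 13,  12, 118], dtype=int32), array([454.1,   3.9,  93. ]))]
shift units (tool at yaw) [-0.298 -4.181  0.696]  wz units -0.001 pos [456.1 498.  377.9] clock 8.8
```

Emit:
step_arm(
  increments=[
    [[0, 0, 0, -0.06, -0.836, 0, -0.3], [0, 0, 0, -0.06, -0.836, 0, -0.3], [0, 0, 0, -0.06, -0.836, 0, -0.3], [0, 0, 0, -0.06, -0.836, 0, -0.3], [0, 0, 0, -0.06, -0.836, 0, -0.3]],
  ],
)

```text
clock: 9.3
eef_pos: [486.1, 331.7, 377.8]
eef_rot: [3.141, 0.0, -3.038]
wrist_force: [0.2, -0.3, -0.1]
finger_gap: 61.1
finger_force: 0.0
```

Emit:
step_arm(
  increments=[
    [[0, 0, 0, 0, 0, 0.5, -0.3], [0, 0, 0, 0, 0, 0.5, -0.3], [0, 0, 0, 0, 0, 0.5, -0.3], [0, 0, 0, 0, 0, 0.4, -0.3], [0, 0, 0, 0, 0, 0.2, -0.3]],
  ],
)

```text
clock: 9.8
eef_pos: [486.0, 333.0, 292.3]
eef_rot: [-3.141, -0.001, -3.037]
wrist_force: [-0.3, 0.3, -0.4]
finger_gap: 60.9
finger_force: 0.0
```

Emit:
step_arm(
  increments=[
    [[0, 0, 0, 0, 0, 0.05, -0.3], [0, 0, 0, 0, 0, 0, 0.8], [0, 0, 0, 0, 0, 0, 0.8], [0, 0, 0, 0, 0, 0, 0.8], [0, 0, 0, 0, 0, 0, 0.8]],
  ],
  newtons=15,
)

```text
clock: 10.3
eef_pos: [486.1, 333.1, 291.9]
eef_rot: [3.141, 0.001, -3.034]
wrist_force: [-0.3, -0.3, -0.2]
finger_gap: 32.8
finger_force: 0.0
```

Emit:
step_arm(
  increments=[
    [[0, 0, 0, 0, 0, 0, 0.8], [0, 0, 0, 0, 0, 0, 0.8]],
  ],
  newtons=25,
)

```text
clock: 10.5
eef_pos: [486.1, 333.2, 291.8]
eef_rot: [3.141, 0.0, -3.034]
wrist_force: [-0.1, 2.3, 1.2]
finger_gap: 25.6
finger_force: 25.0
```

```bash
python3 - <<'E'
from h import *
shot('scene','k.png',(150,150,370,330),3)
go(486,333,350,3.25)
E
```

```text
shift units (tool at yaw) [ 0.003 -0.005 -1.456]  wz units -0.0 pos [486.1 333.2 291.8] clock 10.55
```

View pics/k.png

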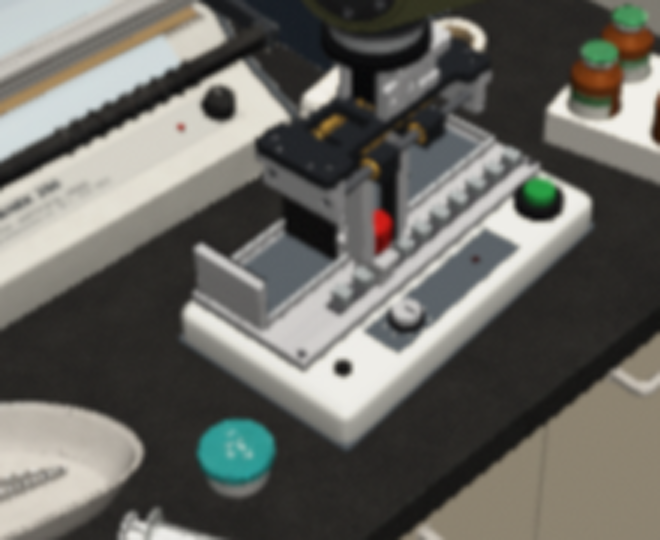

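The knob is gripped at about (380,228) in the crop, and the pot stands upright at (236,455). Next I lift the knob 18 mm and slide it 161 mm outwards.

Emit:
step_arm(
  increments=[
    [[0, 0, 0, 0, 0, -0.15, 0.8], [0, 0, 0, 0, 0, -0.15, 0.8], [0, 0, 0, 0, 0, -0.15, 0.8], [0, 0, 0, 0, 0, 0, 0.8], [0, 0, 0, 0, 0, 0, 0.8]],
  ],
)

```text
clock: 11.05
eef_pos: [486.1, 333.0, 309.4]
eef_rot: [-3.142, 0.0, -3.034]
wrist_force: [2.0, 2.1, -3.9]
finger_gap: 25.6
finger_force: 25.0
```

Emit:
step_arm(
  increments=[
    [[0, 0, 0, 0, -0.2, 0, 0.8], [0, 0, 0, 0, -0.4, 0, 0.8], [0, 0, 0, 0, -0.4, 0, 0.8], [0, 0, 0, 0, 0, 0, 0.8]],
  ],
)

```text
clock: 11.45
eef_pos: [490.7, 291.1, 309.3]
eef_rot: [-3.141, -0.001, -3.035]
wrist_force: [0.3, -0.7, -2.8]
finger_gap: 25.5
finger_force: 25.0
```

Emit:
step_arm(
  increments=[
    [[0, 0, 0, 0, -0.5, 0, 0.8], [0, 0, 0, 0, -0.6, 0, 0.8], [0, 0, 0, 0, -0.6, 0, 0.8], [0, 0, 0, 0, -0.6, 0, 0.8], [0, 0, 0, 0, -0.5, 0, 0.8]],
  ],
)

```text
clock: 11.95
eef_pos: [502.3, 180.8, 309.3]
eef_rot: [3.141, -0.001, -3.034]
wrist_force: [-1.5, 3.1, -3.3]
finger_gap: 25.3
finger_force: 25.0
```

Emit:
step_arm(
  increments=[
    [[0, 0, 0, 0, -0.15, 0, 0.8], [0, 0, 0, 0, 0, 0, 0.8], [0, 0, 0, 0, 0, 0, 0.8]],
  ],
)

```text
clock: 12.25
eef_pos: [502.9, 176.4, 309.2]
eef_rot: [-3.141, -0.001, -3.033]
wrist_force: [-4.3, -1.8, -3.0]
finger_gap: 25.6
finger_force: 25.0
```

```bash
python3 -c "
from h import *
go(503.5,173,291.8,3.249)"
```

```text
shift units (tool at yaw) [-0.006 -0.086  0.435]  wz units 0.001 pos [502.9 176.4 309.2] clock 12.25
```

Emit:
step_arm(
  increments=[
    [[0, 0, 0, 0, -0.09, 0, 0.8], [0, 0, 0, 0, 0, 0, 0.8], [0, 0, 0, 0, 0, 0.15, 0.8], [0, 0, 0, 0, 0, 0.15, 0.8], [0, 0, 0, 0, 0, 0, 0.8]],
  ],
)

```text
clock: 12.75
eef_pos: [503.2, 173.1, 296.7]
eef_rot: [3.141, -0.001, -3.033]
wrist_force: [-4.9, 1.2, -4.5]
finger_gap: 25.3
finger_force: 25.0
```

Emit:
step_arm(
  increments=[
    [[0, 0, 0, 0, 0, 0.08, 0.8], [0, 0, 0, 0, 0, 0.06, 0.8], [0, 0, 0, 0, 0, 0, 0.8]],
  ],
)

```text
clock: 13.05
eef_pos: [503.3, 173.0, 291.9]
eef_rot: [3.141, -0.001, -3.033]
wrist_force: [-5.6, 2.2, -4.6]
finger_gap: 25.7
finger_force: 25.0
```

Emit:
step_arm(
  increments=[
    [[0, 0, 0, 0, 0, 0, 0.2], [0, 0, 0, 0, 0, 0, -0.3], [0, 0, 0, 0, 0, 0, -0.3], [0, 0, 0, 0, 0, -0.4, -0.3], [0, 0, 0, 0, 0, -0.9, -0.3]],
  ],
)

```text
clock: 13.55
eef_pos: [503.4, 172.4, 342.6]
eef_rot: [-3.141, -0.004, -3.034]
wrist_force: [-0.2, -0.0, 0.7]
finger_gap: 60.4
finger_force: 0.0
```

Emit:
step_arm(
  increments=[
    [[0, 0, 0.18, 0, 0, -0.8, -0.3], [0, 0, 0.18, 0, -0.5, -0.5, -0.3], [0, 0, 0.18, 0, -0.8, 0, -0.3], [0, 0, 0.18, 0, -0.8, 0, -0.3], [0, 0, 0.18, 0, -0.8, 0, -0.3]],
  ],
)

```text
clock: 14.05
eef_pos: [472.9, 60.6, 396.2]
eef_rot: [3.141, 0.001, 2.537]
wrist_force: [0.1, 0.0, -0.3]
finger_gap: 61.2
finger_force: 0.0
```

Emit:
step_arm(
  increments=[
    [[0, 0, 0.18, 0, 0, 0, -0.3], [0, 0, 0.18, 0, 0, 0, -0.3], [0, 0, 0.18, 0, 0, 0, -0.3], [0, 0, 0.18, 0, 0, 0, -0.3], [0, 0, 0.18, 0, 0, 0, -0.3]],
  ],
)

```text
clock: 14.55
eef_pos: [473.3, 61.7, 396.3]
eef_rot: [3.14, 0.0, 1.83]
wrist_force: [0.9, 0.1, -0.1]
finger_gap: 61.1
finger_force: 0.0
```

```bash
python3 - <<'E'
from h import *
go(530,24,350,1.836)
t=shot('top','t2.png',(180,180,425,275),3.2)
for b,st in blobs(t,(0,120,90),(8,255,255),20,(185,185,330,275))[0]: print("knob",b.round(1),st[2:],ray(t,b,119).round(1))
print(caps(t))
s=shot('scene')
for b,st in blobs(s,(50,60,30),(85,255,255),40,(320,130,410,220))[0]: print("s",b.round(1),st[2:],ray(s,b,93).round(1))
E
```

```text
shift units (tool at yaw) [-1.282  1.12   1.157]  wz units -0.008 pos [473.3  61.7 396.3] clock 14.55
knob [301.3 227.3] [10 10 77] [502.9 172.5 119. ]
[(array([300. , 245.5]), array([ 11,  12, 106], dtype=int32), array([462. , 174.4,  93. ]))]
s [359.2 155. ] [13  7 67] [547.8 -34.1  93. ]
s [388.1 164.1] [12  7 71] [469.6 -55.9  93. ]
s [349.  166.7] [13  8 82] [532.5  25.7  93. ]
s [378.4 176.9] [12  8 73] [453.1   6.   93. ]
s [329.3 213.9] [ 13  11 104] [444.2 200.2  93. ]
```

View pics/t2.png

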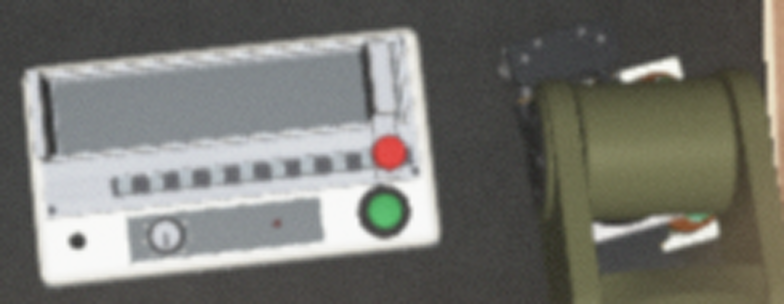

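Knob at (389,152) in the crop, so the stop is in the outermost notch. The trough is clear, with the end pad at about (48,118).

Emit:
step_arm(
  increments=[
    [[0, 0, -0.008, -0.64, 0.56, 0, -0.3], [0, 0, 0, -0.64, 0.56, 0, -0.3], [0, 0, 0, 0, 0, 0.7, -0.3], [0, 0, 0, 0, 0, 0.8, -0.3], [0, 0, 0, 0, 0, 0.8, -0.3]],
  ],
)

```text
clock: 15.15
eef_pos: [530.1, 24.1, 302.9]
eef_rot: [3.141, 0.0, 1.847]
wrist_force: [1.3, -0.3, -0.1]
finger_gap: 61.1
finger_force: 0.0
```

Emit:
step_arm(
  increments=[
    [[0, 0, 0, 0, 0, 0.8, -0.3], [0, 0, 0, 0, 0, 0.5, -0.3], [0, 0, 0, 0, 0, 0.3, -0.3], [0, 0, 0, 0, 0, 0.06, -0.3], [0, 0, 0, 0, 0, 0, -0.3]],
  ],
)

```text
clock: 15.65
eef_pos: [530.3, 24.3, 238.0]
eef_rot: [3.141, 0.0, 1.844]
wrist_force: [-0.3, 0.9, 0.2]
finger_gap: 61.0
finger_force: 0.0
```

Emit:
step_arm(
  increments=[
    [[0, 0, 0, 0, 0, 0, 0.5], [0, 0, 0, 0, 0, 0, 0.5], [0, 0, 0, 0, 0, 0, 0.5], [0, 0, 0, 0, 0, 0, 0.5], [0, 0, 0, 0, 0, 0, 0.5]],
  ],
  newtons=25,
)

```text
clock: 16.15
eef_pos: [530.2, 24.3, 238.3]
eef_rot: [3.14, 0.0, 1.842]
wrist_force: [-0.2, 0.2, 6.4]
finger_gap: 45.1
finger_force: 24.9
```

Emit:
step_arm(
  increments=[
    [[0, 0, 0, 0, 0, -0.2, 0.5], [0, 0, 0, 0, 0, -0.4, 0.5], [0, 0, 0, 0, 0, -0.6, 0.5], [0, 0, 0, 0, 0, -0.8, 0.5], [0, 0, 0, 0, 0, -0.8, 0.5]],
  ],
)

```text
clock: 16.65
eef_pos: [529.7, 24.3, 350.9]
eef_rot: [-3.141, -0.0, 1.842]
wrist_force: [-0.2, -0.5, -1.0]
finger_gap: 45.1
finger_force: 24.9
```

Emit:
step_arm(
  increments=[
    [[0, 0, 0.1, 0, 0, -0.6, 0.5], [0, 0, 0.1, 0, 0, 0, 0.5], [0, 0, 0, 0, 0, 0, 0.5]],
  ],
)

```text
clock: 16.95
eef_pos: [529.8, 24.3, 374.3]
eef_rot: [3.141, 0.0, 1.684]
wrist_force: [-0.0, -0.1, -1.9]
finger_gap: 44.8
finger_force: 24.9
```

```bash
python3 -c "
from h import *
shot('scene','v1.png',(260,60,440,230),3)
go(536.3,397.7,290,1.679)"
```

```text
shift units (tool at yaw) [9.262 1.17  2.089]  wz units 0.01 pos [529.8  24.3 373.6] clock 17.0
```

View pics/v1.png

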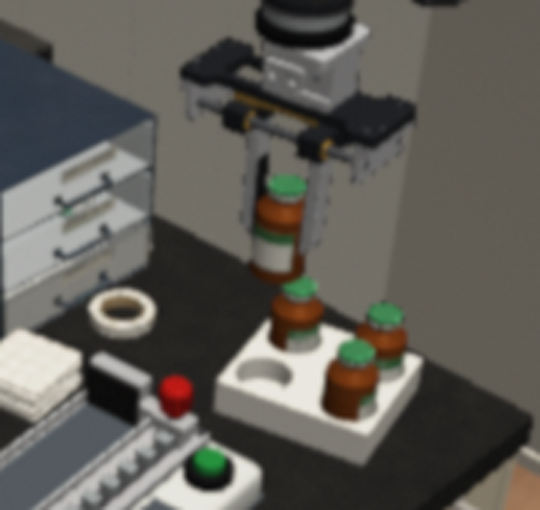

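The vial is held upright at about (283,230) in the crop, and the tray is undisturbed. I carry it to place 1.

Emit:
step_arm(
  increments=[
    [[0, 0, 0.01, 0.772, 0.0975, 0, 0.5], [0, 0, 0, 0.772, 0.0975, 0, 0.5], [0, 0, 0, 0.772, 0.0975, 0, 0.5], [0, 0, 0, 0.772, 0.0975, 0, 0.5], [0, 0, 0, 0.772, 0.0975, 0, 0.5]],
  ],
)

```text
clock: 17.5
eef_pos: [532.5, 181.2, 372.8]
eef_rot: [-3.14, 0.0, 1.68]
wrist_force: [1.1, -0.1, -1.8]
finger_gap: 44.9
finger_force: 24.9
```

Emit:
step_arm(
  increments=[
    [[0, 0, 0, 0.772, 0.0975, 0, 0.5], [0, 0, 0, 0.772, 0.0975, 0, 0.5], [0, 0, 0, 0.772, 0.0975, 0, 0.5], [0, 0, 0, 0.772, 0.0975, 0, 0.5], [0, 0, 0, 0.772, 0.0975, 0, 0.5]],
  ],
)

```text
clock: 18.0
eef_pos: [535.5, 336.8, 372.6]
eef_rot: [-3.14, 0.001, 1.68]
wrist_force: [-0.2, 0.8, -1.4]
finger_gap: 44.9
finger_force: 24.9
```

Emit:
step_arm(
  increments=[
    [[0, 0, 0, 0.772, 0.0975, 0, 0.5], [0, 0, 0, 0.772, 0.0975, 0, 0.5], [0, 0, 0, 0, 0, 0.4, 0.5], [0, 0, 0, 0, 0, 0.6, 0.5], [0, 0, 0, 0, 0, 0.5, 0.5]],
  ],
)

```text
clock: 18.5
eef_pos: [536.6, 397.9, 311.3]
eef_rot: [-3.14, 0.001, 1.68]
wrist_force: [0.2, 0.5, -0.7]
finger_gap: 45.0
finger_force: 24.9
```

```bash
python3 -c "
from h import *
shot('scene','v1b.png',(170,60,400,290),2.5)
go(536.3,397.7,290,1.679)"
```

```text
shift units (tool at yaw) [0.005 0.    0.442]  wz units 0.001 pos [536.3 397.5 307.7] clock 18.55
```

View pics/v1b.png

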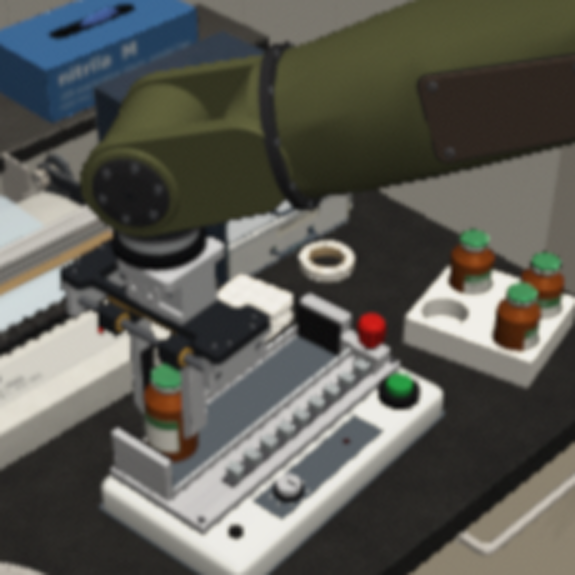

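The vial hangs upright in the trough just inside the end stop, at about (168,415). I lower it and let go.

Emit:
step_arm(
  increments=[
    [[0, 0, 0, 0, 0, 0.25, 0.5], [0, 0, 0, 0, 0, 0.1, 0.5], [0, 0, 0, 0, 0, 0.04, 0.5], [0, 0, 0, 0, 0, 0.03, 0.5], [0, 0, 0, 0, 0, 0, 0.5]],
  ],
)

```text
clock: 19.05
eef_pos: [536.9, 397.8, 297.1]
eef_rot: [3.141, -0.0, 1.678]
wrist_force: [0.2, -0.3, -2.2]
finger_gap: 45.0
finger_force: 24.9
```

Emit:
step_arm(
  increments=[
    [[0, 0, 0, 0, 0, 0.07, 0.5], [0, 0, 0, 0, 0, 0.04, 0.5], [0, 0, 0, 0, 0, 0, 0.5]],
  ],
)

```text
clock: 19.35
eef_pos: [536.8, 397.7, 292.0]
eef_rot: [-3.141, 0.0, 1.677]
wrist_force: [-0.4, 0.2, -0.7]
finger_gap: 45.2
finger_force: 24.9
```

Emit:
step_arm(
  increments=[
    [[0, 0, 0, 0, 0, 0.02, 0.5], [0, 0, 0, 0, 0, 0.02, 0.5], [0, 0, 0, 0, 0, 0, 0.5]],
  ],
)

```text
clock: 19.65
eef_pos: [536.9, 397.7, 290.5]
eef_rot: [-3.141, 0.0, 1.677]
wrist_force: [-0.3, -0.5, -1.1]
finger_gap: 45.1
finger_force: 24.9
```

Emit:
step_arm(
  increments=[
    [[0, 0, 0, 0, 0, 0.02, 0.5], [0, 0, 0, 0, 0, 0, 0.5], [0, 0, 0, 0, 0, 0, 0.5]],
  ],
)

```text
clock: 19.95
eef_pos: [536.9, 397.8, 290.3]
eef_rot: [3.141, -0.0, 1.677]
wrist_force: [-1.0, -0.7, 4.1]
finger_gap: 45.1
finger_force: 24.9
```

Emit:
step_arm(
  increments=[
    [[0, 0, 0, 0, 0, 0, 0.2], [0, 0, 0, 0, 0, 0, -0.3], [0, 0, 0, 0, 0, 0, -0.3], [0, 0, 0, 0, 0, -0.3, -0.3], [0, 0, 0, 0, 0, -0.6, -0.3]],
  ],
)

```text
clock: 20.45
eef_pos: [536.8, 397.6, 325.0]
eef_rot: [-3.139, 0.002, 1.677]
wrist_force: [-0.0, 0.4, 0.4]
finger_gap: 61.0
finger_force: 0.0
```

Emit:
step_arm(
  increments=[
    [[0, 0, 0, 0, 0, -0.8, -0.3], [0, 0, -0.1, 0, 0, -0.4, -0.3], [0, 0, -0.1, 0, 0, 0, -0.3], [0, 0, 0, -0.814, -0.417, 0, -0.3], [0, 0, 0, -0.814, -0.417, 0, -0.3]],
  ],
)

```text
clock: 20.95
eef_pos: [521.1, 325.6, 374.2]
eef_rot: [3.141, 0.0, 1.836]
wrist_force: [0.6, -0.2, -0.4]
finger_gap: 61.0
finger_force: 0.0
```

Emit:
step_arm(
  increments=[
    [[0, 0, 0, -0.814, -0.417, 0, -0.3], [0, 0, 0, -0.814, -0.417, 0, -0.3], [0, 0, 0, -0.814, -0.417, 0, -0.3], [0, 0, 0, -0.814, -0.417, 0, -0.3], [0, 0, 0, -0.814, -0.417, 0, -0.3]],
  ],
)

```text
clock: 21.45
eef_pos: [483.0, 145.9, 374.7]
eef_rot: [3.141, 0.0, 1.835]
wrist_force: [0.5, 0.2, 0.5]
finger_gap: 61.0
finger_force: 0.0
```

```bash
python3 - <<'E'
from h import *
t=shot('top'); [print(x) for x in caps(t)]
b,_=blobs(t,(50,60,30),(85,255,255),40,(185,185,235,235)); print([ray(t,x[0],145).round(1) for x in b])
s=shot('scene')
for b,st in blobs(s,(50,60,30),(85,255,255),40,(320,130,410,220))[0]: print("s",b.round(1),st[2:],ray(s,b,93).round(1))
go(453.6,4.2,238,1.836)
E
```

```text
(array([387.6, 209.5]), array([ 12,  12, 117], dtype=int32), array([546.8, -36.7,  93. ]))
(array([204.2, 212.1]), array([ 13,  13, 131], dtype=int32), array([542.7, 401.4,  93. ]))
(array([397.2, 241.9]), array([ 12,  12, 114], dtype=int32), array([469., -57.,  93.]))
(array([298.2, 246.5]), array([ 8, 11, 62], dtype=int32), array([459.7, 178.7,  93. ]))
[array([536.4, 395.5, 145. ])]
s [360.5 155.1] [ 9  7 53] [545.3 -36.3  93. ]
s [388.1 164.2] [12  7 70] [469.5 -55.7  93. ]
s [378.4 177. ] [12  8 75] [453.1   6.   93. ]
s [329.2 214. ] [ 13  11 105] [444.1 200.3  93. ]
shift units (tool at yaw) [-3.19  -1.628  3.423]  wz units -0.006 pos [483.  144.4 374.9] clock 21.55
```

Emit:
step_arm(
  increments=[
    [[0, 0, -0.006, -0.798, -0.407, 0, -0.3], [0, 0, 0, -0.798, -0.407, 0, -0.3], [0, 0, 0, -0.798, -0.407, 0, -0.3], [0, 0, 0, -0.796, -0.407, 0, -0.3], [0, 0, 0, 0, 0, 0.6, -0.3]],
  ],
)

```text
clock: 22.05
eef_pos: [454.5, 4.7, 352.5]
eef_rot: [3.136, 0.002, 1.836]
wrist_force: [0.8, 0.5, -0.5]
finger_gap: 61.0
finger_force: 0.0
```

Emit:
step_arm(
  increments=[
    [[0, 0, 0, 0, 0, 0.8, -0.3], [0, 0, 0, 0, 0, 0.8, -0.3], [0, 0, 0, 0, 0, 0.7, -0.3], [0, 0, 0, 0, 0, 0.4, -0.3], [0, 0, 0, 0, 0, 0.12, -0.3]],
  ],
)

```text
clock: 22.55
eef_pos: [454.5, 7.3, 236.1]
eef_rot: [-3.14, -0.001, 1.839]
wrist_force: [0.4, 0.1, -0.2]
finger_gap: 60.9
finger_force: 0.0
```

Emit:
step_arm(
  increments=[
    [[0, 0, 0, 0, 0, 0, -0.3], [0, 0, 0, 0, 0, 0, 0.5], [0, 0, 0, 0, 0, 0, 0.5], [0, 0, 0, 0, 0, 0, 0.5], [0, 0, 0, 0, 0, 0, 0.5]],
  ],
)

```text
clock: 23.05
eef_pos: [454.6, 7.0, 237.9]
eef_rot: [3.14, 0.0, 1.839]
wrist_force: [-1.0, -0.3, 7.4]
finger_gap: 45.1
finger_force: 25.0
```

Emit:
step_arm(
  increments=[
    [[0, 0, 0, 0, 0, 0, 0.5], [0, 0, 0, 0, 0, -0.3, 0.5], [0, 0, 0, 0, 0, -0.5, 0.5], [0, 0, 0, 0, 0, -0.8, 0.5], [0, 0, 0, 0, 0, -0.8, 0.5]],
  ],
)

```text
clock: 23.55
eef_pos: [454.1, 7.0, 334.8]
eef_rot: [-3.141, -0.0, 1.839]
wrist_force: [0.4, -1.2, -1.9]
finger_gap: 44.8
finger_force: 25.0
```

Emit:
step_arm(
  increments=[
    [[0, 0, 0.1, 0, 0, -0.7, 0.5], [0, 0, 0.1, 0, 0, -0.3, 0.5], [0, 0, 0, 0, 0, 0, 0.5]],
  ],
)

```text
clock: 23.85
eef_pos: [454.3, 7.0, 375.4]
eef_rot: [3.138, 0.001, 1.681]
wrist_force: [-0.9, -0.1, -1.5]
finger_gap: 44.9
finger_force: 25.0
```

```bash
python3 -c "
from h import *
go(541.4,350.4,290.3,1.679)"
```

```text
shift units (tool at yaw) [8.299 3.092 2.126]  wz units 0.002 pos [454.3   7.  375.4] clock 23.85
```

Emit:
step_arm(
  increments=[
    [[0, 0, 0, 0.834, 0.309, 0, 0.5], [0, 0, 0, 0.834, 0.309, 0, 0.5], [0, 0, 0, 0.834, 0.309, 0, 0.5], [0, 0, 0, 0.834, 0.309, 0, 0.5], [0, 0, 0, 0.834, 0.309, 0, 0.5]],
  ],
)

```text
clock: 24.35
eef_pos: [497.3, 181.1, 372.3]
eef_rot: [-3.14, 0.0, 1.685]
wrist_force: [-0.0, -1.0, -1.2]
finger_gap: 44.8
finger_force: 25.0
```

Emit:
step_arm(
  increments=[
    [[0, 0, 0, 0.834, 0.309, 0, 0.5], [0, 0, 0, 0.834, 0.309, 0, 0.5], [0, 0, 0, 0.834, 0.309, 0, 0.5], [0, 0, 0, 0.834, 0.309, 0, 0.5], [0, 0, 0, 0.834, 0.309, 0, 0.5]],
  ],
)

```text
clock: 24.85
eef_pos: [540.3, 353.7, 372.0]
eef_rot: [-3.14, 0.001, 1.685]
wrist_force: [0.6, -0.0, -1.2]
finger_gap: 44.8
finger_force: 25.0
```

Emit:
step_arm(
  increments=[
    [[0, 0, 0, 0, 0, 0.4, 0.5], [0, 0, 0, 0, 0, 0.6, 0.5], [0, 0, 0, 0, 0, 0.6, 0.5], [0, 0, 0, 0, 0, 0.3, 0.5], [0, 0, 0, 0, 0, 0.1, 0.5]],
  ],
)

```text
clock: 25.35
eef_pos: [540.1, 352.1, 291.3]
eef_rot: [-3.139, 0.001, 1.683]
wrist_force: [-0.1, 0.1, -1.4]
finger_gap: 44.8
finger_force: 25.0
```

Emit:
step_arm(
  increments=[
    [[0, 0, 0, 0, 0, 0.03, 0.5], [0, 0, 0, 0, 0, 0.02, 0.5], [0, 0, 0, 0, 0, 0, 0.5]],
  ],
)

```text
clock: 25.65
eef_pos: [540.3, 352.3, 292.0]
eef_rot: [3.14, -0.001, 1.682]
wrist_force: [-0.3, 0.0, -2.0]
finger_gap: 44.9
finger_force: 25.0
```

Emit:
step_arm(
  increments=[
    [[0, 0, 0, 0, 0, 0.03, 0.5], [0, 0, 0, 0, 0, 0.01, 0.5], [0, 0, 0, 0, 0, 0, 0.5]],
  ],
)

```text
clock: 25.95
eef_pos: [540.3, 352.3, 290.0]
eef_rot: [3.141, -0.0, 1.682]
wrist_force: [-0.6, -0.2, 2.0]
finger_gap: 44.7
finger_force: 25.0
```

Emit:
step_arm(
  increments=[
    [[0, 0, 0, 0, 0, 0.015, 0.5], [0, 0, 0, 0, 0, 0, 0.5]],
  ],
)

```text
clock: 26.15
eef_pos: [540.2, 352.4, 290.0]
eef_rot: [3.141, -0.001, 1.682]
wrist_force: [-2.5, -1.5, 7.7]
finger_gap: 44.7
finger_force: 25.0
```

Emit:
step_arm(
  increments=[
    [[0, 0, 0, 0, 0, 0, 0.2], [0, 0, 0, 0, 0, 0, -0.3], [0, 0, 0, 0, 0, 0, -0.3], [0, 0, 0, 0, 0, -0.3, -0.3], [0, 0, 0, 0, 0, -0.6, -0.3]],
  ],
)

```text
clock: 26.65
eef_pos: [540.1, 352.2, 324.2]
eef_rot: [-3.139, 0.001, 1.682]
wrist_force: [0.0, -0.1, 0.0]
finger_gap: 60.8
finger_force: 0.0
```

Emit:
step_arm(
  increments=[
    [[0, 0, 0, 0, 0, -0.8, -0.3], [0, 0, -0.1, 0, 0, -0.4, -0.3], [0, 0, -0.098, 0, 0, 0, -0.3], [0, 0, 0, -0.785, -0.199, 0, -0.3], [0, 0, 0, -0.785, -0.199, 0, -0.3]],
  ],
)

```text
clock: 27.15
eef_pos: [541.1, 287.1, 373.5]
eef_rot: [3.141, -0.0, 1.839]
wrist_force: [1.3, -0.1, -0.6]
finger_gap: 61.1
finger_force: 0.0
```

Emit:
step_arm(
  increments=[
    [[0, 0, 0, -0.785, -0.199, 0, -0.3], [0, 0, 0, -0.785, -0.199, 0, -0.3], [0, 0, 0, -0.785, -0.199, 0, -0.3], [0, 0, 0, -0.785, -0.199, 0, -0.3], [0, 0, 0, -0.785, -0.199, 0, -0.3]],
  ],
)

```text
clock: 27.65
eef_pos: [544.2, 124.2, 373.8]
eef_rot: [3.141, 0.0, 1.838]
wrist_force: [0.0, -0.5, 0.5]
finger_gap: 60.6
finger_force: 0.0
```

```bash
python3 - <<'E'
from h import *
t=shot('top'); [print(x) for x in caps(t)]
b,_=blobs(t,(50,60,30),(85,255,255),40,(185,185,260,235)); print([ray(t,x[0],145).round(1) for x in b])
s=shot('scene')
for b,st in blobs(s,(50,60,30),(85,255,255),40,(320,130,410,220))[0]: print("s",b.round(1),st[2:],ray(s,b,93).round(1))
go(546.9,-36.5,238,1.836)
E
```

```text
(array([225.1, 210.5]), array([ 13,  12, 129], dtype=int32), array([546.4, 351.7,  93. ]))
(array([388.7, 209.3]), array([10, 12, 92], dtype=int32), array([547.3, -39.4,  93. ]))
(array([204.3, 212.1]), array([ 13,  13, 133], dtype=int32), array([542.7, 401.3,  93. ]))
(array([397.2, 241.8]), array([ 12,  12, 116], dtype=int32), array([469.3, -57. ,  93. ]))
(array([300. , 245.5]), array([ 11,  12, 104], dtype=int32), array([462. , 174.3,  93. ]))
[array([539.9, 347.9, 145. ]), array([536.5, 395.5, 145. ])]
s [359.3 155. ] [12  7 66] [547.7 -34.3  93. ]
s [388.1 164.1] [12  7 72] [469.8 -55.9  93. ]
s [329.2 214. ] [ 13  11 105] [444.1 200.3  93. ]
shift units (tool at yaw) [-3.857 -0.986  3.396]  wz units -0.002 pos [544.5 122.7 373.8] clock 27.75
```

Emit:
step_arm(
  increments=[
    [[0, 0, 0, -0.643, -0.164, 0, -0.3], [0, 0, 0, -0.643, -0.164, 0, -0.3], [0, 0, 0, -0.643, -0.164, 0, -0.3], [0, 0, 0, -0.643, -0.164, 0, -0.3], [0, 0, 0, -0.643, -0.164, 0, -0.3]],
  ],
)

```text
clock: 28.25
eef_pos: [546.7, -7.5, 373.6]
eef_rot: [3.141, 0.0, 1.838]
wrist_force: [0.2, 1.0, -0.4]
finger_gap: 61.0
finger_force: 0.0
```

Emit:
step_arm(
  increments=[
    [[0, 0, 0, -0.643, -0.164, 0, -0.3], [0, 0, 0, 0, 0, 0, -0.3], [0, 0, 0, 0, 0, 0.6, -0.3], [0, 0, 0, 0, 0, 0.7, -0.3], [0, 0, 0, 0, 0, 0.7, -0.3]],
  ],
)

```text
clock: 28.75
eef_pos: [547.3, -32.5, 292.6]
eef_rot: [3.14, 0.0, 1.838]
wrist_force: [0.2, 0.0, 0.2]
finger_gap: 60.9
finger_force: 0.0
```

```bash
python3 -c "
from h import *
go(546.9,-36.5,238,1.836)"
```

```text
shift units (tool at yaw) [-0.095 -0.035  1.364]  wz units 0.003 pos [547.3 -32.5 292.6] clock 28.75
```

Emit:
step_arm(
  increments=[
    [[0, 0, 0, -0.095, -0.03, 0.3, -0.3], [0, 0, 0, 0, 0, 0.5, -0.3], [0, 0, 0, 0, 0, 0.4, -0.3], [0, 0, 0, 0, 0, 0.1, -0.3], [0, 0, 0, 0, 0, 0, -0.3]],
  ],
)

```text
clock: 29.25
eef_pos: [547.2, -37.3, 241.3]
eef_rot: [3.142, -0.0, 1.838]
wrist_force: [-0.7, 0.0, -0.1]
finger_gap: 61.0
finger_force: 0.0
```

Emit:
step_arm(
  increments=[
    [[0, 0, 0, 0, 0, 0, 0.5], [0, 0, 0, 0, 0, 0, 0.5], [0, 0, 0, 0, 0, 0, 0.5], [0, 0, 0, 0, 0, 0, 0.5], [0, 0, 0, 0, 0, 0, 0.5]],
  ],
)

```text
clock: 29.75
eef_pos: [547.2, -37.6, 241.8]
eef_rot: [3.14, 0.001, 1.838]
wrist_force: [0.3, 1.8, 6.6]
finger_gap: 45.0
finger_force: 25.0
```

Emit:
step_arm(
  increments=[
    [[0, 0, 0, 0, 0, -0.3, 0.5], [0, 0, 0, 0, 0, -0.5, 0.5], [0, 0, 0, 0, 0, -0.8, 0.5], [0, 0, 0, 0, 0, -0.8, 0.5], [0, 0, 0.1, 0, 0, -0.7, 0.5]],
  ],
)

```text
clock: 30.25
eef_pos: [546.7, -37.7, 367.1]
eef_rot: [3.141, 0.0, 1.759]
wrist_force: [-0.4, 0.2, -2.1]
finger_gap: 45.3
finger_force: 25.0
```

Emit:
step_arm(
  increments=[
    [[0, 0, 0.1, 0, 0, -0.35, 0.5], [0, 0, 0, 0, 0, 0, 0.5]],
  ],
)

```text
clock: 30.45
eef_pos: [546.9, -37.7, 381.4]
eef_rot: [3.138, 0.001, 1.679]
wrist_force: [-0.1, -0.1, -2.2]
finger_gap: 44.9
finger_force: 25.0
```

```bash
python3 -c "
from h import *
go(546.5,303.2,290.3,1.679)"
```

```text
shift units (tool at yaw) [8.473 0.911 2.277]  wz units 0.0 pos [546.9 -37.7 381.4] clock 30.45
```

Emit:
step_arm(
  increments=[
    [[0, 0, 0, 0.703, 0.076, 0, 0.5], [0, 0, 0, 0.703, 0.076, 0, 0.5], [0, 0, 0, 0.703, 0.076, 0, 0.5], [0, 0, 0, 0.703, 0.076, 0, 0.5], [0, 0, 0, 0.703, 0.076, 0, 0.5]],
  ],
)

```text
clock: 30.95
eef_pos: [546.4, 104.9, 377.8]
eef_rot: [-3.14, 0.0, 1.683]
wrist_force: [-0.4, 0.0, -1.9]
finger_gap: 45.1
finger_force: 25.0
```

Emit:
step_arm(
  increments=[
    [[0, 0, 0, 0.703, 0.076, 0, 0.5], [0, 0, 0, 0.703, 0.076, 0, 0.5], [0, 0, 0, 0.703, 0.076, 0, 0.5], [0, 0, 0, 0.703, 0.076, 0, 0.5], [0, 0, 0, 0.703, 0.076, 0, 0.5]],
  ],
)

```text
clock: 31.45
eef_pos: [546.1, 246.3, 377.7]
eef_rot: [-3.14, 0.001, 1.683]
wrist_force: [-0.1, -0.5, -2.0]
finger_gap: 45.0
finger_force: 25.0
```

Emit:
step_arm(
  increments=[
    [[0, 0, 0, 0.703, 0.076, 0, 0.5], [0, 0, 0, 0.703, 0.076, 0, 0.5], [0, 0, 0, 0, 0, 0, 0.5], [0, 0, 0, 0, 0, 0, 0.5]],
  ],
)

```text
clock: 31.85
eef_pos: [546.1, 302.0, 377.6]
eef_rot: [-3.14, 0.001, 1.683]
wrist_force: [-0.8, -1.0, -2.0]
finger_gap: 45.0
finger_force: 25.0
```

```bash
python3 -c "
from h import *
go(546.5,301.6,293.8,1.679)"
```

```text
shift units (tool at yaw) [-0.011  0.009  2.094]  wz units 0.005 pos [546.1 302.  377.6] clock 31.85
```

Emit:
step_arm(
  increments=[
    [[0, 0, 0, -0.01, 0, 0.5, 0.5], [0, 0, 0, 0, 0, 0.6, 0.5], [0, 0, 0, 0, 0, 0.6, 0.5], [0, 0, 0, 0, 0, 0.25, 0.5], [0, 0, 0, 0, 0, 0.06, 0.5]],
  ],
)

```text
clock: 32.35
eef_pos: [546.4, 300.6, 297.4]
eef_rot: [-3.14, 0.001, 1.68]
wrist_force: [0.3, 0.3, -1.4]
finger_gap: 45.2
finger_force: 25.0
```

Emit:
step_arm(
  increments=[
    [[0, 0, 0, 0, 0, 0.03, 0.5], [0, 0, 0, 0, 0, 0.02, 0.5], [0, 0, 0, 0, 0, 0, 0.5]],
  ],
)

```text
clock: 32.65
eef_pos: [546.4, 301.3, 297.3]
eef_rot: [3.14, -0.0, 1.681]
wrist_force: [-0.6, 0.8, -2.5]
finger_gap: 45.1
finger_force: 25.0
```

Emit:
step_arm(
  increments=[
    [[0, 0, 0, 0, 0, 0.02, 0.5], [0, 0, 0, 0, 0, 0, 0.5]],
  ],
)

```text
clock: 32.85
eef_pos: [546.3, 301.4, 295.9]
eef_rot: [3.141, -0.0, 1.681]
wrist_force: [-0.1, 0.2, -1.7]
finger_gap: 44.9
finger_force: 25.0
```

Emit:
step_arm(
  increments=[
    [[0, 0, 0, 0, 0, 0.03, 0.5], [0, 0, 0, 0, 0, 0.015, 0.5], [0, 0, 0, 0, 0, 0, 0.5]],
  ],
)

```text
clock: 33.15
eef_pos: [546.3, 301.4, 293.8]
eef_rot: [-3.142, -0.0, 1.68]
wrist_force: [-0.5, 0.1, -1.4]
finger_gap: 45.0
finger_force: 25.0
```

Emit:
step_arm(
  increments=[
    [[0, 0, 0, 0, 0, 0.02, 0.5], [0, 0, 0, 0, 0, 0, 0.5]],
  ],
)

```text
clock: 33.35
eef_pos: [546.3, 301.4, 293.7]
eef_rot: [3.141, -0.0, 1.681]
wrist_force: [-2.6, -0.0, 4.6]
finger_gap: 44.8
finger_force: 25.0
```

Emit:
step_arm(
  increments=[
    [[0, 0, 0, 0, 0, 0, 0.2], [0, 0, 0, 0, 0, 0, -0.3], [0, 0, 0, 0, 0, 0, -0.3], [0, 0, 0, 0, 0, -0.3, -0.3], [0, 0, 0, 0, 0, -0.6, -0.3]],
  ],
)

```text
clock: 33.85
eef_pos: [546.2, 301.2, 328.5]
eef_rot: [-3.139, 0.001, 1.68]
wrist_force: [-0.3, 0.8, 1.0]
finger_gap: 60.8
finger_force: 0.0
```

Emit:
step_arm(
  increments=[
    [[0, 0, 0, 0, 0, -0.8, -0.3], [0, 0, -0.1, 0, 0, -0.4, -0.3], [0, 0, -0.1, 0, 0, 0, -0.3], [0, 0, 0, -0.68, -0.351, 0, -0.3], [0, 0, 0, -0.68, -0.351, 0, -0.3]],
  ],
)

```text
clock: 34.35
eef_pos: [533.2, 241.1, 377.7]
eef_rot: [3.141, -0.0, 1.839]
wrist_force: [0.7, -0.2, -0.1]
finger_gap: 60.8
finger_force: 0.0
```

Emit:
step_arm(
  increments=[
    [[0, 0, 0, -0.68, -0.351, 0, -0.3], [0, 0, 0, -0.68, -0.351, 0, -0.3], [0, 0, 0, -0.68, -0.351, 0, -0.3], [0, 0, 0, -0.68, -0.351, 0, -0.3], [0, 0, 0, -0.68, -0.351, 0, -0.3]],
  ],
)

```text
clock: 34.85
eef_pos: [501.3, 90.6, 378.0]
eef_rot: [3.141, 0.0, 1.838]
wrist_force: [-0.2, -0.1, 0.1]
finger_gap: 61.3
finger_force: 0.0
```

```bash
python3 - <<'E'
from h import *
t=shot('top'); [print(x) for x in caps(t)]
b,_=blobs(t,(50,60,30),(85,255,255),40,(185,185,275,235)); print([ray(t,x[0],145).round(1) for x in b])
s=shot('scene')
for b,st in blobs(s,(50,60,30),(85,255,255),40,(320,130,410,220))[0]: print("s",b.round(1),st[2:],ray(s,b,93).round(1))
go(469.2,-57,238,1.836)
E
```

```text
(array([245.5, 207.8]), array([ 12,  13, 123], dtype=int32), array([552.6, 303.2,  93. ]))
(array([225.1, 210.5]), array([ 13,  12, 130], dtype=int32), array([546.4, 351.9,  93. ]))
(array([204.1, 212.1]), array([ 13,  13, 129], dtype=int32), array([542.7, 401.7,  93. ]))
(array([300. , 245.5]), array([ 11,  12, 104], dtype=int32), array([462. , 174.3,  93. ]))
[array([545.9, 301.3, 145. ]), array([540., 348., 145.]), array([536.4, 395.9, 145. ])]
s [388.1 164.2] [12  7 70] [469.5 -55.7  93. ]
s [329.3 213.9] [ 13  11 104] [444.2 200.2  93. ]
shift units (tool at yaw) [-3.321 -1.733  3.503]  wz units -0.001 pos [501.3  89.4 378.1] clock 34.95
```

Emit:
step_arm(
  increments=[
    [[0, 0, 0, -0.66, -0.346, 0, -0.3], [0, 0, 0, -0.66, -0.346, 0, -0.3], [0, 0, 0, -0.66, -0.346, 0, -0.3], [0, 0, 0, -0.66, -0.346, 0, -0.3], [0, 0, 0, -0.68, -0.35, 0, -0.3]],
  ],
)

```text
clock: 35.45
eef_pos: [469.7, -55.2, 377.9]
eef_rot: [3.141, 0.0, 1.838]
wrist_force: [0.5, -0.1, -0.2]
finger_gap: 61.3
finger_force: 0.0
```

Emit:
step_arm(
  increments=[
    [[0, 0, 0, 0, 0, 0.6, -0.3], [0, 0, 0, 0, 0, 0.7, -0.3], [0, 0, 0, 0, 0, 0.7, -0.3], [0, 0, 0, 0, 0, 0.2, -0.3], [0, 0, 0, 0, 0, 0, -0.3]],
  ],
)

```text
clock: 35.95
eef_pos: [470.1, -54.3, 289.0]
eef_rot: [-3.141, -0.001, 1.838]
wrist_force: [-0.0, 0.3, 0.8]
finger_gap: 61.3
finger_force: 0.0
```

```bash
python3 -c "
from h import *
go(469.2,-57,238,1.836)"
```

```text
shift units (tool at yaw) [-0.059 -0.039  1.275]  wz units 0.002 pos [470.1 -54.3 289. ] clock 35.95
```

Emit:
step_arm(
  increments=[
    [[0, 0, 0, -0.06, -0.03, 0.4, -0.3], [0, 0, 0, 0, 0, 0.5, -0.3], [0, 0, 0, 0, 0, 0.3, -0.3], [0, 0, 0, 0, 0, 0.06, -0.3], [0, 0, 0, 0, 0, 0, -0.3]],
  ],
)

```text
clock: 36.45
eef_pos: [469.6, -57.2, 239.3]
eef_rot: [3.141, 0.0, 1.838]
wrist_force: [0.5, -0.2, -0.7]
finger_gap: 61.3
finger_force: 0.0
```

Emit:
step_arm(
  increments=[
    [[0, 0, 0, 0, 0, 0, 0.5], [0, 0, 0, 0, 0, 0, 0.5], [0, 0, 0, 0, 0, 0, 0.5], [0, 0, 0, 0, 0, 0, 0.5], [0, 0, 0, 0, 0, 0, 0.5]],
  ],
)

```text
clock: 36.95
eef_pos: [469.5, -57.3, 239.3]
eef_rot: [3.14, 0.001, 1.838]
wrist_force: [-0.4, 0.6, 6.9]
finger_gap: 45.0
finger_force: 25.0
```

Emit:
step_arm(
  increments=[
    [[0, 0, 0, 0, 0, -0.3, 0.5], [0, 0, 0, 0, 0, -0.5, 0.5], [0, 0, 0, 0, 0, -0.8, 0.5], [0, 0, 0, 0, 0, -0.8, 0.5], [0, 0, 0.1, 0, 0, -0.7, 0.5]],
  ],
)

```text
clock: 37.45
eef_pos: [469.0, -57.2, 364.9]
eef_rot: [3.141, 0.0, 1.759]
wrist_force: [-0.2, -1.3, -1.9]
finger_gap: 45.3
finger_force: 25.0
```

Emit:
step_arm(
  increments=[
    [[0, 0, 0.1, 0, 0, -0.4, 0.5], [0, 0, 0, 0, 0, 0, 0.5]],
  ],
)

```text
clock: 37.65
eef_pos: [469.2, -57.2, 381.1]
eef_rot: [3.138, 0.001, 1.679]
wrist_force: [0.5, -0.6, -1.8]
finger_gap: 45.2
finger_force: 25.0
```

```bash
python3 -c "
from h import *
go(551.5,254.5,290.3,1.679)"
```

```text
shift units (tool at yaw) [7.526 2.887 2.271]  wz units 0.0 pos [469.2 -57.2 381.1] clock 37.65
```

Emit:
step_arm(
  increments=[
    [[0, 0, 0, 0.684, 0.2625, 0, 0.5], [0, 0, 0, 0.684, 0.2625, 0, 0.5], [0, 0, 0, 0.684, 0.2625, 0, 0.5], [0, 0, 0, 0.684, 0.2625, 0, 0.5], [0, 0, 0, 0.684, 0.2625, 0, 0.5]],
  ],
)

```text
clock: 38.15
eef_pos: [506.5, 85.6, 377.6]
eef_rot: [-3.14, 0.0, 1.683]
wrist_force: [-0.3, -1.1, -1.9]
finger_gap: 45.4
finger_force: 25.0
```

Emit:
step_arm(
  increments=[
    [[0, 0, 0, 0.684, 0.2625, 0, 0.5], [0, 0, 0, 0.684, 0.2625, 0, 0.5], [0, 0, 0, 0.684, 0.2625, 0, 0.5], [0, 0, 0, 0.684, 0.2625, 0, 0.5], [0, 0, 0, 0.684, 0.2625, 0, 0.5]],
  ],
)

```text
clock: 38.65
eef_pos: [543.7, 227.4, 377.4]
eef_rot: [-3.14, 0.001, 1.683]
wrist_force: [0.1, -0.7, -1.4]
finger_gap: 45.0
finger_force: 25.0
```

Emit:
step_arm(
  increments=[
    [[0, 0, 0, 0.684, 0.2625, 0, 0.5], [0, 0, 0, 0, 0, 0, 0.5], [0, 0, 0, 0, 0, 0, 0.5]],
  ],
)

```text
clock: 38.95
eef_pos: [551.0, 254.8, 377.2]
eef_rot: [-3.139, 0.001, 1.683]
wrist_force: [-0.2, -0.5, -2.0]
finger_gap: 45.0
finger_force: 25.0
```

```bash
python3 -c "
from h import *
go(551.5,254.5,291,1.679)"
```

```text
shift units (tool at yaw) [-0.009  0.012  2.156]  wz units 0.005 pos [551.  254.8 377.2] clock 38.95
```

Emit:
step_arm(
  increments=[
    [[0, 0, 0, 0, 0.01, 0.5, 0.5], [0, 0, 0, 0, 0, 0.6, 0.5], [0, 0, 0, 0, 0, 0.6, 0.5], [0, 0, 0, 0, 0, 0.3, 0.5], [0, 0, 0, 0, 0, 0.08, 0.5]],
  ],
)

```text
clock: 39.45
eef_pos: [551.4, 253.9, 294.2]
eef_rot: [-3.139, 0.001, 1.68]
wrist_force: [0.2, 0.7, -2.1]
finger_gap: 45.2
finger_force: 25.0
```

Emit:
step_arm(
  increments=[
    [[0, 0, 0, 0, 0, 0.04, 0.5], [0, 0, 0, 0, 0, 0.03, 0.5], [0, 0, 0, 0, 0, 0, 0.5]],
  ],
)

```text
clock: 39.75
eef_pos: [551.7, 254.5, 293.4]
eef_rot: [3.14, -0.0, 1.681]
wrist_force: [-0.1, -0.0, -2.1]
finger_gap: 45.0
finger_force: 25.0
```

Emit:
step_arm(
  increments=[
    [[0, 0, 0, 0, 0, 0.02, 0.5], [0, 0, 0, 0, 0, 0, 0.5]],
  ],
)

```text
clock: 39.95
eef_pos: [551.6, 254.6, 292.1]
eef_rot: [3.141, -0.0, 1.681]
wrist_force: [0.2, 0.7, -2.0]
finger_gap: 45.0
finger_force: 25.0
```

Emit:
step_arm(
  increments=[
    [[0, 0, 0, 0, 0, 0.03, 0.5], [0, 0, 0, 0, 0, 0.015, 0.5], [0, 0, 0, 0, 0, 0, 0.5]],
  ],
)

```text
clock: 40.25
eef_pos: [551.6, 254.7, 291.3]
eef_rot: [3.141, -0.0, 1.681]
wrist_force: [-4.0, -1.7, 8.4]
finger_gap: 45.1
finger_force: 25.0
```

Emit:
step_arm(
  increments=[
    [[0, 0, 0, 0, 0, 0.01, 0.5], [0, 0, 0, 0, 0, 0, 0.5]],
  ],
)

```text
clock: 40.45
eef_pos: [551.6, 254.7, 291.3]
eef_rot: [3.14, -0.0, 1.681]
wrist_force: [-5.4, -1.4, 12.6]
finger_gap: 44.8
finger_force: 25.0
```

Emit:
step_arm(
  increments=[
    [[0, 0, 0, 0, 0, 0, 0.2], [0, 0, 0, 0, 0, 0, -0.3], [0, 0, 0, 0, 0, 0, -0.3], [0, 0, 0, 0, 0, -0.3, -0.3], [0, 0, 0, 0, 0, -0.6, -0.3]],
  ],
)

```text
clock: 40.95
eef_pos: [551.4, 254.5, 325.1]
eef_rot: [-3.139, 0.001, 1.68]
wrist_force: [0.8, -0.0, 0.3]
finger_gap: 60.8
finger_force: 0.0
```

Emit:
step_arm(
  increments=[
    [[0, 0, 0, 0, 0, -0.8, -0.3], [0, 0, 0, 0, 0, -0.7, -0.3], [0, 0, -0.18, 0, 0, 0, -0.3], [0, 0, -0.18, 0, 0, 0, -0.3], [0, 0, -0.18, 0, 0, 0, -0.3]],
  ],
)

```text
clock: 41.45
eef_pos: [551.5, 254.6, 386.7]
eef_rot: [3.141, 0.0, 2.11]
wrist_force: [0.2, 0.3, 0.1]
finger_gap: 61.3
finger_force: 0.0
```

Emit:
step_arm(
  increments=[
    [[0, 0, -0.18, 0, 0, 0, -0.3], [0, 0, -0.18, 0, 0, 0, -0.3], [0, 0, -0.18, 0, 0, 0, -0.3], [0, 0, -0.18, 0, 0, 0, -0.3], [0, 0, -0.18, 0, 0, 0, -0.3]],
  ],
)

```text
clock: 41.95
eef_pos: [551.5, 254.6, 386.5]
eef_rot: [3.141, 0.001, 2.817]
wrist_force: [-0.2, 0.1, -0.8]
finger_gap: 61.0
finger_force: 0.0
```

Emit:
step_arm(
  increments=[
    [[0, 0, -0.18, 0, 0, 0, -0.3], [0, 0, -0.18, 0, 0, 0, -0.3], [0, 0, -0.18, 0, 0, 0, -0.3], [0, 0, -0.015, 0, 0, 0, -0.3]],
  ],
)

```text
clock: 42.35
eef_pos: [551.5, 254.6, 386.4]
eef_rot: [3.141, 0.001, -3.033]
wrist_force: [0.9, -0.2, 0.1]
finger_gap: 60.9
finger_force: 0.0
```

```bash
python3 - <<'E'
from h import *
t=shot('top')
for r,z in(((185,185,300,235),145),): 
    b,_=blobs(t,(50,60,30),(85,255,255),40,r); print([ray(t,x[0],z).round(1) for x in b])
for b,st in blobs(t,(0,120,90),(8,255,255),20,(185,185,330,275))[0]: print("knob",b.round(1),st[2:],ray(t,b,119).round(1))
s=shot('scene','row.png',(180,130,400,310),3)
go(503.3,173,291.8,3.249)
E
```

```text
[array([536.6, 395.8, 145. ]), array([538.2, 356.1, 145. ])]
shift units (tool at yaw) [ 1.417 -1.898  2.36 ]  wz units -0.007 pos [551.5 254.6 386.2] clock 42.45
```

View pics/row.png

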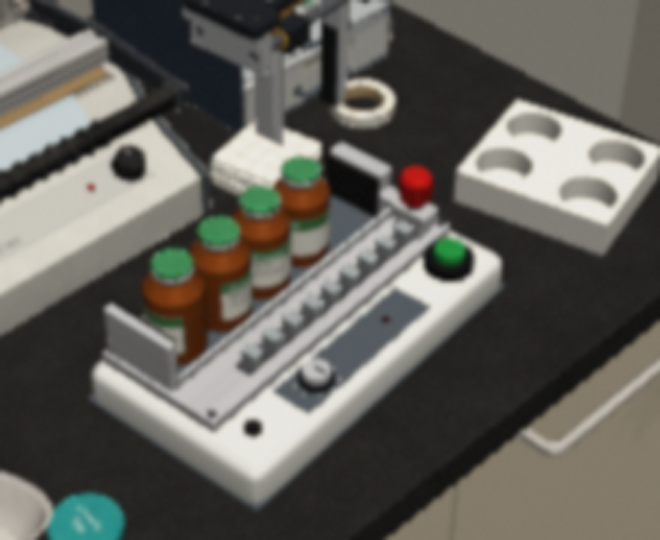

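All four vials stand upright in a row, caps from (172,263) to (301,170) in the crop. The pot is upright and the stop is still outermost. Next, the knob.

Emit:
step_arm(
  increments=[
    [[0, 0, -0.007, 0.354, -0.475, 0, -0.3], [0, 0, 0, 0.354, -0.475, 0, -0.3], [0, 0, 0, 0.354, -0.475, 0, -0.3], [0, 0, 0, 0.354, -0.475, 0, -0.3], [0, 0, 0, 0, 0, 0.5, -0.3]],
  ],
)

```text
clock: 42.95
eef_pos: [503.0, 171.3, 368.1]
eef_rot: [3.141, 0.004, -3.036]
wrist_force: [0.5, 0.8, -0.4]
finger_gap: 61.2
finger_force: 0.0
```

Emit:
step_arm(
  increments=[
    [[0, 0, 0, 0, 0, 0.6, -0.3], [0, 0, 0, 0, 0, 0.6, -0.3], [0, 0, 0, 0, 0, 0.4, -0.3], [0, 0, 0, 0, 0, 0.2, -0.3], [0, 0, 0, 0, 0, 0.04, -0.3]],
  ],
)

```text
clock: 43.45
eef_pos: [503.6, 172.8, 291.7]
eef_rot: [-3.141, -0.001, -3.032]
wrist_force: [0.3, -0.0, 0.9]
finger_gap: 61.0
finger_force: 0.0
```

```bash
python3 -c "
from h import *
go(503.3,173,291.8,3.249)"
```

```text
shift units (tool at yaw) [ 0.007  0.005 -0.003]  wz units 0.002 pos [503.6 172.8 291.7] clock 43.45
```

Emit:
step_arm(
  increments=[
    [[0, 0, 0, 0, 0, 0, 0.8], [0, 0, 0, 0, 0, 0, 0.8], [0, 0, 0, 0, 0, 0, 0.8], [0, 0, 0, 0, 0, 0, 0.8], [0, 0, 0, 0, 0, 0, 0.8]],
  ],
  newtons=25,
)

```text
clock: 43.95
eef_pos: [503.6, 173.0, 292.4]
eef_rot: [3.141, 0.001, -3.03]
wrist_force: [-0.6, 4.2, 0.8]
finger_gap: 25.3
finger_force: 25.0
```

Emit:
step_arm(
  increments=[
    [[0, 0, 0, 0, 0, 0, 0.8], [0, 0, 0, 0, 0, -0.15, 0.8], [0, 0, 0, 0, 0, -0.15, 0.8], [0, 0, 0, 0, 0, -0.15, 0.8], [0, 0, 0, 0, 0, 0, 0.8]],
  ],
)

```text
clock: 44.45
eef_pos: [503.6, 172.8, 310.7]
eef_rot: [-3.141, 0.0, -3.03]
wrist_force: [1.8, 1.3, -3.5]
finger_gap: 25.8
finger_force: 25.0
```

Emit:
step_arm(
  increments=[
    [[0, 0, 0, 0, 0.2, 0, 0.8], [0, 0, 0, 0, 0.3, 0, 0.8], [0, 0, 0, 0, 0.3, 0, 0.8], [0, 0, 0, 0, 0.1, 0, 0.8], [0, 0, 0, 0, 0, 0, 0.8]],
  ],
)

```text
clock: 44.95
eef_pos: [499.5, 209.7, 310.1]
eef_rot: [3.141, 0.001, -3.029]
wrist_force: [4.7, 1.5, -3.3]
finger_gap: 25.6
finger_force: 25.0
```

Emit:
step_arm(
  increments=[
    [[0, 0, 0, 0, 0.08, 0, 0.8], [0, 0, 0, 0, 0.08, 0, 0.8], [0, 0, 0, 0, 0.06, 0, 0.8], [0, 0, 0, 0, 0, 0, 0.8], [0, 0, 0, 0, 0, 0, 0.8]],
  ],
)

```text
clock: 45.45
eef_pos: [498.7, 217.6, 310.1]
eef_rot: [3.141, 0.001, -3.03]
wrist_force: [5.8, 1.3, -3.5]
finger_gap: 25.7
finger_force: 25.0
```

Emit:
step_arm(
  increments=[
    [[0, 0, 0, 0, 0.022, 0, 0.8], [0, 0, 0, 0, 0, 0, 0.8], [0, 0, 0, 0, 0, 0.15, 0.8], [0, 0, 0, 0, 0, 0.15, 0.8], [0, 0, 0, 0, 0, 0, 0.8]],
  ],
)

```text
clock: 45.95
eef_pos: [498.6, 218.5, 297.0]
eef_rot: [3.141, 0.0, -3.03]
wrist_force: [7.9, 2.8, -7.0]
finger_gap: 25.1
finger_force: 25.0
```

Emit:
step_arm(
  increments=[
    [[0, 0, 0, 0, 0, 0.08, 0.8], [0, 0, 0, 0, 0, 0.07, 0.8], [0, 0, 0, 0, 0, 0, 0.8]],
  ],
)

```text
clock: 46.25
eef_pos: [498.6, 218.6, 292.3]
eef_rot: [3.141, 0.001, -3.03]
wrist_force: [3.7, 4.1, 1.3]
finger_gap: 25.4
finger_force: 25.0
```

Emit:
step_arm(
  increments=[
    [[0, 0, 0, 0, 0, 0, 0.2], [0, 0, 0, 0, 0, 0, -0.3], [0, 0, 0, 0, 0, 0, -0.3], [0, 0, 0, 0, 0, -0.4, -0.3], [0, 0, 0, 0, 0, -0.8, -0.3]],
  ],
)

```text
clock: 46.75
eef_pos: [498.2, 218.1, 338.4]
eef_rot: [-3.14, -0.005, -3.03]
wrist_force: [-0.5, -0.5, -0.2]
finger_gap: 60.0
finger_force: 0.0
```

Emit:
step_arm(
  increments=[
    [[0, 0, 0, 0, 0, -0.8, 0.5], [0, 0, 0, 0.5, -0.7, 0, 1], [0, 0, 0, 0.5, -0.7, 0, 1], [0, 0, 0, 0, -0.7, 0, 1], [0, 0, 0, 0, -0.7, 0, 1]],
  ],
)

```text
clock: 47.25
eef_pos: [470.7, 101.5, 372.2]
eef_rot: [-3.142, -0.0, -3.03]
wrist_force: [0.6, -0.3, 0.4]
finger_gap: 24.6
finger_force: 0.0
```

Emit:
step_arm(
  increments=[
    [[0, 0, 0, 0, -0.8, 0, 1], [0, 0, 0, 0, -0.8, 0, 1], [0, 0, 0, 0, -0.5, 0, 1], [0, 0, 0, 0, 0, 0, 1]],
  ],
)

```text
clock: 47.65
eef_pos: [480.6, 17.3, 371.9]
eef_rot: [-3.141, -0.001, -3.033]
wrist_force: [1.2, 0.9, 0.3]
finger_gap: 0.2
finger_force: 0.0
```

```bash
python3 - <<'E'
from h import *
t=shot('top'); cr=t["frame"][:,:,::-1][180:275,180:330]
s=shot('scene'); cs=s["frame"][:,:,::-1][150:310,210:400]
a=cv2.resize(cr,(600,380),interpolation=2); b=cv2.resize(cs,(261,220),interpolation=2)
im=np.zeros((600,600,3),np.uint8); im[:380]=a; im[380:,:261]=b; cv2.imwrite("pics/lock.png",im)
b,_=blobs(t,(50,60,30),(85,255,255),40,(185,185,300,235)); print([ray(t,x[0],145).round(1) for x in b])
for b,st in blobs(t,(0,120,90),(8,255,255),20,(185,185,330,275))[0]: print("knob",b.round(1),st[2:],ray(t,b,119).round(1))
for b,st in blobs(t,(50,90,50),(75,255,255),25,(285,230,320,275))[0]: print("btn",b.round(1),ray(t,b,70).round(1))
go(463,174,285,3.249)
E
```

```text
[array([550.4, 255.9, 145. ]), array([546. , 301.1, 145. ]), array([540., 348., 145.]), array([536.5, 395.9, 145. ])]
knob [281.9 229.4] [11 10 74] [498.2 217.8 119. ]
btn [299.8 245.4] [463.4 173.4  70. ]
shift units (tool at yaw) [0.018 3.896 2.173]  wz units 0.004 pos [480.4  19.1 371.9] clock 47.75
```

View pics/lock.png

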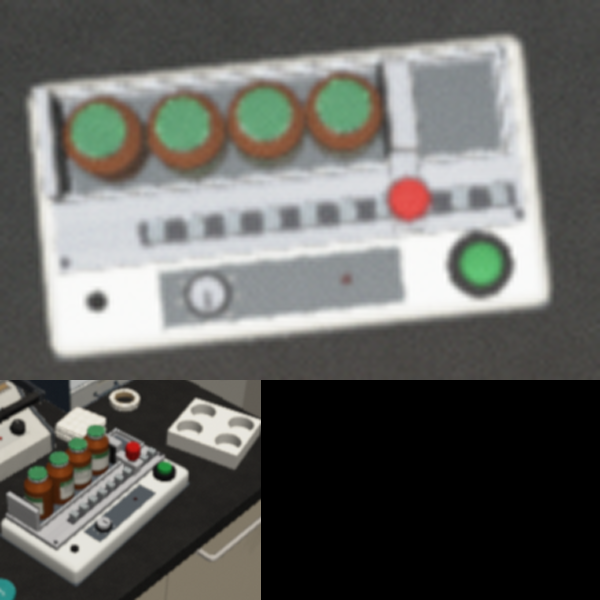

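Four vials in a closed row (caps at rows 103-130, x 98-345), with the knob at (409,199) in the 0.138 notch and the pusher beside the last vial. Next I check the pin height and go above the button.

```bash
python3 - <<'E'
from h import *
s=shot('scene')
for nm,c in(("start",np.load("scene0.npz")),("now",s)):
    for b,st in blobs(c,(0,120,90),(8,255,255),20,(210,140,410,290))[0]: print(nm,b.round(1),st[2:],ray(c,b,119).round(1))
E
```

```text
start [274.4 225.5] [ 11  15 110] [482.8 338.3 119. ]
now [306.8 200.4] [ 11  14 103] [493.1 225.4 119. ]
```

Emit:
step_arm(
  increments=[
    [[0, 0, 0, 0, 0.6, 0, 1], [0, 0, 0, 0, 0.7, 0, 1], [0, 0, 0, 0, 0.7, 0, 1], [0, 0, 0, 0, 0.7, 0, 1], [0, 0, 0, 0, 0.7, 0, 1]],
  ],
)

```text
clock: 48.3
eef_pos: [464.7, 156.3, 372.0]
eef_rot: [3.142, -0.0, -3.029]
wrist_force: [0.1, -0.6, -0.0]
finger_gap: 0.6
finger_force: 0.0
```

Emit:
step_arm(
  increments=[
    [[0, 0, 0, 0.018, 0.496, 0, 1], [0, 0, 0, 0, 0, 0.6, 1], [0, 0, 0, 0, 0, 0.7, 1], [0, 0, 0, 0, 0, 0.5, 1], [0, 0, 0, 0, 0, 0.3, 1]],
  ],
)

```text
clock: 48.8
eef_pos: [461.9, 174.7, 286.5]
eef_rot: [-3.141, -0.002, -3.029]
wrist_force: [0.6, 0.0, -0.3]
finger_gap: 0.7
finger_force: 0.0
```

Emit:
step_arm(
  increments=[
    [[0, 0, 0, 0, 0, 0, 1], [0, 0, 0, 0, 0, 0, 1]],
  ],
)

```text
clock: 49.0
eef_pos: [462.6, 174.2, 288.8]
eef_rot: [3.141, 0.001, -3.03]
wrist_force: [0.0, -0.7, 0.6]
finger_gap: 0.6
finger_force: 0.0
```

The knob image leaves about 2 mm of doubt about the pin height, so I'll feel it. I touch the knob from above with the closed fingers before pressing start; with the pin down, its top should be at z 119, which is TCP 318.

Emit:
step_arm(
  increments=[
    [[0, 0, 0, 0, 0, -0.7, 1], [0, 0, 0, 0, 0, -0.7, 1], [0, 0, 0, -0.5, 0.5, 0, 1], [0, 0, 0, -0.5, 0.5, 0, 1], [0, 0, 0, 0, 0, 0, 1]],
  ],
)

```text
clock: 49.5
eef_pos: [498.8, 219.7, 345.4]
eef_rot: [3.141, 0.003, -3.029]
wrist_force: [0.1, -0.5, -0.2]
finger_gap: 0.9
finger_force: 0.0
```

Emit:
step_arm(
  increments=[
    [[0, 0, 0, 0, 0, 0.3, 1], [0, 0, 0, 0, 0, 0.1, 1], [0, 0, 0, 0, 0, 0, 1], [0, 0, 0, 0, 0, 0, 1]],
  ],
)

```text
clock: 49.9
eef_pos: [497.7, 217.6, 328.1]
eef_rot: [-3.142, -0.0, -3.031]
wrist_force: [-0.4, 0.1, -0.5]
finger_gap: 0.4
finger_force: 0.0
```

Emit:
step_arm(
  increments=[
    [[0, 0, 0, 0, 0, 0.1, 1], [0, 0, 0, 0, 0, 0.05, 1], [0, 0, 0, 0, 0, 0, 1]],
  ],
)

```text
clock: 50.2
eef_pos: [497.8, 217.9, 321.7]
eef_rot: [-3.141, -0.0, -3.03]
wrist_force: [-0.4, 0.6, -0.2]
finger_gap: 0.6
finger_force: 0.0
```

Emit:
step_arm(
  increments=[
    [[0, 0, 0, 0, 0, 0.05, 1], [0, 0, 0, 0, 0, 0.02, 1], [0, 0, 0, 0, 0, 0, 1]],
  ],
)

```text
clock: 50.5
eef_pos: [497.8, 218.0, 319.1]
eef_rot: [-3.142, -0.0, -3.03]
wrist_force: [-0.2, -0.3, -0.8]
finger_gap: 0.5
finger_force: 0.0
```

Emit:
step_arm(
  increments=[
    [[0, 0, 0, 0, 0, 0.03, 1], [0, 0, 0, 0, 0, 0, 1], [0, 0, 0, 0, 0, 0, 1]],
  ],
)

```text
clock: 50.8
eef_pos: [497.8, 218.0, 318.4]
eef_rot: [3.141, 0.0, -3.03]
wrist_force: [-1.6, -0.7, 5.7]
finger_gap: 0.4
finger_force: 2.3
```

Contact came at TCP 318.4, so the pin is fully down. Now the start button.

Emit:
step_arm(
  increments=[
    [[0, 0, 0, 0, 0, -0.6, 1], [0, 0, 0, 0.49, -0.5, 0, 1], [0, 0, 0, 0.49, -0.505, 0, 1], [0, 0, 0, 0, 0, 0.6, 1], [0, 0, 0, 0, 0, 0.6, 1]],
  ],
)

```text
clock: 51.3
eef_pos: [463.1, 173.2, 294.1]
eef_rot: [3.141, 0.002, -3.031]
wrist_force: [1.4, 1.4, -0.5]
finger_gap: 0.0
finger_force: 0.0
```

Emit:
step_arm(
  increments=[
    [[0, 0, 0, 0, 0, 0.3, 1], [0, 0, 0, 0, 0, 0.1, 1], [0, 0, 0, 0, 0, 0, 1], [0, 0, 0, 0, 0, 0, 1]],
  ],
)

```text
clock: 51.7
eef_pos: [463.6, 173.8, 278.8]
eef_rot: [3.141, 0.001, -3.03]
wrist_force: [-0.9, -0.5, 0.2]
finger_gap: 0.6
finger_force: 0.0
```

Emit:
step_arm(
  increments=[
    [[0, 0, 0, 0, 0, 0.12, 1], [0, 0, 0, 0, 0, 0.1, 1], [0, 0, 0, 0, 0, 0.05, 1], [0, 0, 0, 0, 0, 0, 1]],
  ],
)

```text
clock: 52.1
eef_pos: [463.4, 173.7, 267.2]
eef_rot: [3.142, 0.0, -3.03]
wrist_force: [0.2, 0.7, 2.2]
finger_gap: 0.2
finger_force: 1.1
```

Emit:
step_arm(
  increments=[
    [[0, 0, 0, 0, 0, 0.05, 1], [0, 0, 0, 0, 0, 0.03, 1], [0, 0, 0, 0, 0, 0, 1]],
  ],
)

```text
clock: 52.4
eef_pos: [463.4, 173.7, 264.1]
eef_rot: [3.142, 0.0, -3.03]
wrist_force: [-1.1, 0.4, 4.2]
finger_gap: 0.2
finger_force: 2.2
```

Emit:
step_arm(
  increments=[
    [[0, 0, 0, 0, 0, 0.04, 1], [0, 0, 0, 0, 0, 0.02, 1], [0, 0, 0, 0, 0, 0, 1], [0, 0, 0, 0, 0, 0, 1]],
  ],
)

```text
clock: 52.8
eef_pos: [463.4, 173.7, 263.1]
eef_rot: [3.141, 0.001, -3.03]
wrist_force: [-8.1, -2.2, 23.3]
finger_gap: 0.5
finger_force: 11.6
```

Fully bottomed (23 N). I let go and retreat.

Emit:
step_arm(
  increments=[
    [[0, 0, 0, 0, 0, -0.3, 1], [0, 0, 0, 0, 0, -0.8, 1], [0, 0, 0, 0, 0, -0.8, 1], [0, 0, 0, 0, 0, -0.8, 1], [0, 0, 0, 0, -0.6, 0, 1]],
  ],
)

```text
clock: 53.3
eef_pos: [466.1, 150.9, 373.6]
eef_rot: [3.141, 0.006, -3.028]
wrist_force: [0.0, -0.5, -0.3]
finger_gap: 0.4
finger_force: 0.0
```

Emit:
step_arm(
  increments=[
    [[0, 0, 0, 0, -0.8, 0, 1], [0, 0, 0, 0, -0.8, 0, 1], [0, 0, 0, 0, -0.8, 0, 1], [0, 0, 0, 0, -0.6, 0, 1], [0, 0, 0, 0, 0, 0, 1]],
  ],
)

```text
clock: 53.8
eef_pos: [479.4, 28.5, 369.5]
eef_rot: [-3.141, -0.0, -3.033]
wrist_force: [-0.4, 1.1, -0.5]
finger_gap: 0.7
finger_force: 0.0
```

```bash
python3 - <<'E'
from h import *
shot('scene','end.png',(120,130,420,355),2.5)
E
```

```text
(no output)
```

View pics/end.png

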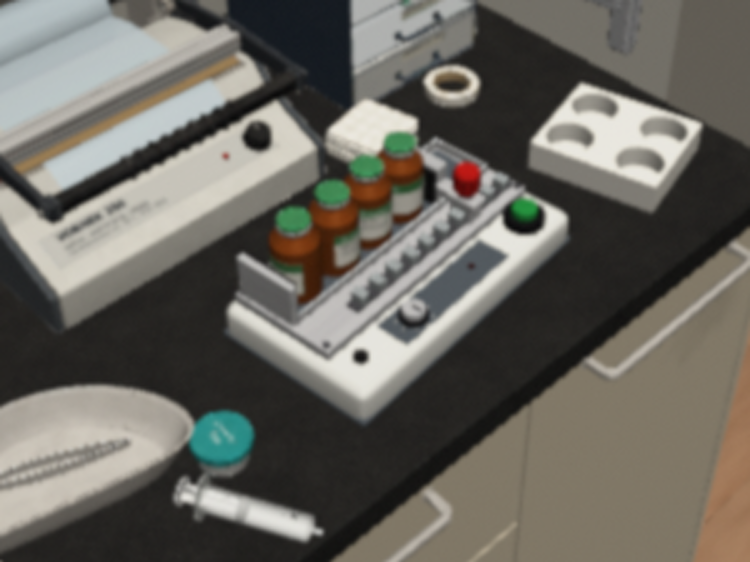

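The row is locked with its caps from (294,222) to (400,145), and the button is released. The pot has been nudged to (222,440) but stands upright. Handing in.

```bash
python3 -c "
from cell import workorder
print(workorder.sign_off())"
```

```text
the job is handed in; nothing more can be done
None
```

The job is handed in, with no verdict returned: the pot stands on the worktop, four vials are locked upright at the 0.138 notch with the pin down, and the start button was pressed fully and released.

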